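# Reload the masking-tape dispenser and set its drag

## Robot

A 6-joint arm with a two-finger parallel gripper is mounted at the origin on the work surface. World frame = base frame: x ahead of the robot, y to its left, z up, the work surface at z = 0. Lengths are in m, angles in degrees, forces in N, time in s.
With the tool pointing down it reaches from about 0.4 to 0.825 m from the base axis. Payload 7 kg.
Tool frame: the origin (TCP) lies between the finger pads; the fingertips stand 19 mm ahead of it and the grasp point (between the pads) is the TCP; x points along the fingers, y is the direction in which the jaws open and shut, and the axes are right-handed (so a half turn about x gives the same grasp; the last joint's range is limited). The gripper opens to 88 mm and grips with 3 to 60 N. Pads are 19 mm wide; open, the fingers measure 130 mm over their backs; the gripper's body (78 mm by 193 mm) begins 47 mm behind the grasp point.
Start: joints at [-46.805, 20.546, 0.682, 0, -70.136, -16.507], TCP at [0.303, -0.603, 0.22] pointing down, gripper open.
Joint ranges: [-176.03, 176.03], [-82.01, 121.73], [-58.28, 71.71], [-173.87, 95.51], [-174.79, -0.11], [-173.66, 173.66]. Speed limits (degrees/s): [136.94, 136.94, 172.46, 180, 180, 180].

## Interface

Orientations are given as [roll, pitch, yaw] about the fixed x, y, z axes, in that order (R = Rz(yaw) Ry(pitch) Rx(roll)).
In Python, from plant import r gives the robot as it stands.
- The arm moves only by the tool send_rows, never from a script. Its argument "plan" is a list of rows, each a list of 2 entries, a list of its own where there are three numbers: the shift along the tool's x, y, z scaled (see below), then the turn, a rotation vector about the tool's x, y, z scaled (see below). A call has exactly 5 rows; each row is the pose to reach, as a shift and turn from the pose measured when the call began, along the tool's axes at that moment; what a row does not reach only later rows make up. The controller multiplies each number of a shift by 0.15 m and each number of a turn by pi/4 rad. A row lasts 1/10 s, in which the tool goes at most 50 mm and 8.59 degrees, less where a joint would pass 70% of its speed; a pose out of reach is approached as far as the arm can. A call with a number of a shift or a turn outside -1 to 1 is refused whole. A call with a gripper value outside its range is refused whole. "jaw" is the opening, from -1 (shut) to 1 (fully open), so that 0 is half open, set as the call begins (left out, the last holds). The fingers move at their own pace and stop on an object; "force" is the grip in N (left out, the last holds). Time passes only in rows, so rows that repeat a pose let the fingers close, or fill a call up. It gives the time, the measured TCP pose, the force and the opening at its end, in the units of the state.
- r.get_state(): the state, without advancing time (a new reading comes with each control period).
- r.capture(name): name is "scene" or "top"; returns a dict with "color" (480x640x3 uint8, red, green, blue), "range_z" (480x640 float32, m along the optical axis (not along the pixel's ray), 0 where there is no reading), "mtx" (3x3 intrinsics, pixels), "pose" (4x4, takes a point from camera to world coordinates). Camera axes: x right, y down, z forward; pixel columns grow to the right and rows downward; lengths in m; the calibration is good to about 2 mm. A picture is of the moment at which its call begins.
- r.close_job(): hands the job in, once; it reports no verdict.
Trained networks look in a picture, given as the dict that the camera call returned (one of the last four; its "shot" number tells which), for a name from the list of things; names that differ only in an ending like _2 or _b are one class to them, and where a whole thing is asked for, a point or a joint stands for the part that bears it (a point fixed in the world has none). Each returns a list of dicts, best first, with "score" (0 to 1); they miss things now and then, are a little off and sometimes report something else, mostly with a low value. They report only what shows in the picture. A call takes as long as a camera call. They do not tell look-alikes from the thing itself.
- r.find_in(picture, target): "uv" ([column, row] in pixels, amid what is visible of it).
- r.trace(picture, target): "mask" (480x640 bool, what is visible of it) and "uv" ([column, row] in pixels, amid what is visible of it).
The state is a dict: "time_s": time; "joints": joint angles; "qd": joint speeds; "joint_torque": joint torques, N m; "tcp_pos": TCP position; "eef_rot": TCP orientation; "contact_force": force on the tool from outside, world axes, zero at the start; "moment": the same for the moment, N m; "gripper_width": finger opening in m.
Only numpy, scipy, OpenCV 4.12 (cv2) and the standard library are available. Lean on these libraries where they do the work, as an engineer would, in place of code of your own. Each camera call takes 0.05 s, during which the arm holds its last target. There are 200 camera calls.

## Task

Change over the bench tape dispenser: first back the drag knob off fully to its slack stop, take the spent cardboard core out of the dispenser and drop it in the scrap box. Then stand every roll of tape from the stock tray on the dispenser's rails, push the axle tip first through the near eye, all the rolls and the far eye until it is fully home, and only then bring the drag up from slack by exactly six clicks. Leave the other things on the bench where they are.

Things in the scene. Friction and masses are not known exactly. Their poses are not given: they have to be found in the camera images.
- dispenser: Grey bench tape dispenser, fixed. Origin: underside, midway between its cheeks; z up, y along the axle line from the near cheek (robot's right) to the drag housing (left). Base plate 8 mm thick, x -65 to +60, y -125 to +188 mm. Cheeks: plates 90 wide, 72 tall, 10 thick, inner faces at y +-110. Drag housing y 120 to 188, x +-46, 74 high. Tear-off blade 40 high at x -62.
- cradle (a point): Where a roll's centre comes when it stands on the rails at mid-cradle: 51.5 mm over the bench, at the dispenser's x 0, y 0. Two rubber rails run along y between the cheeks, tops 17 mm over the bench, inner edges at x +-24; each roll stands on both, axis along y, anywhere along them. Behind the rolls (x from +43, 44 to 62 mm high) a felt brake bar closes in as the knob is tightened.
- axle_stop (a point): On the axle line 134 mm from the dispenser's origin: the solid stop inside the drag housing that the axle's tip meets when fully home, 24 mm past the far cheek's inner face.
- near_eye (a point): Centre of the near eye, on the outer (-y) face of the near cheek, where the axle goes in: hole of diameter 15 mm, 53 mm above the bench, countersunk 4 mm on this side.
- far_eye (a point): Centre of the far eye, on the inner (-y) face of the far cheek: the same hole, countersunk on this side.
- knob_grip (a point): On the vertical axis of the drag knob, 98 mm above the bench: the height at which to hold it. The knob is a black ribbed cylinder, diameter 40 mm, from 77.5 to 105.5 mm above the bench, on top of the drag housing, with a white pointer line on top and a dial plate with 10 ticks below, the first at the slack stop.
- drag_knob (a joint): Angle of the drag knob, rad. 0 = fully slack, against its stop; grows clockwise seen from above (tighter). A notch (click) every 20 degrees (0.349 rad) takes about 0.1 N m to leave; released anywhere, the knob drops into the nearest notch. 9 clicks in all, upper stop just past the 9th; starts 3 to 9 clicks up.
- stock_tray: Plywood stock tray, fixed, 115 (x) x 290 (y) mm, floor 6 mm thick, end boards 32 mm high; two battens along y (15 mm high, inner edges at x +-24). The rolls stand on edge on the battens, axes along y, about 70 mm apart, centres about 50 mm above the bench. Origin: centre of the underside.
- axle: Aluminium axle rod, diameter 10 mm, 304 mm overall, 80 g, round tip at +y; at its -y end a cross bar (T handle) of the same diameter, 60 mm long along x, its centre line 147 mm from the origin. Origin: middle of the rod, on its centre line. Starts lying flat on the bench, T handle to the robot's right.
- axle_tip (a point): The round tip of the axle, on its centre line, 152 mm from the origin along +y.
- axle_grip (a point): Point on the axle's centre line 22 mm in front of the cross bar's centre line (125 mm from the origin, -y side): held here, the axle can be pushed fully home with room between the hand, the near cheek and the cross bar.
- core: Spent cardboard core lying in the dispenser between the rails, tube of outer diameter 34, inner 26, 24 mm long, 15 g; its own y axis is the tube's axis, along the axle line. Origin: its centre (25 mm above the bench at the start).
- scrap_box: Open cardboard scrap box, fixed, 100 x 100 mm, 60 mm tall, walls and floor 4 mm. Origin: centre of the underside.
- roll1: Roll of cream masking tape, outer diameter 84, bore 26, 24 mm wide, 0.13 kg; its own y axis is the roll's axis. Origin: its centre. Starts standing on edge in the stock tray; absent in some starts.
- roll2: Roll of cream masking tape, outer diameter 84, bore 26, 24 mm wide, 0.13 kg; its own y axis is the roll's axis. Origin: its centre. Starts standing on edge in the stock tray; absent in some starts.
- roll3: Roll of cream masking tape, outer diameter 84, bore 26, 24 mm wide, 0.13 kg; its own y axis is the roll's axis. Origin: its centre. Starts standing on edge in the stock tray; absent in some starts.
- roll4: Roll of cream masking tape, outer diameter 84, bore 26, 24 mm wide, 0.13 kg; its own y axis is the roll's axis. Origin: its centre. Starts standing on edge in the stock tray; absent in some starts.
- knife: Bystander, not part of the job: yellow utility knife lying flat, 128 x 20 x 14 mm.
- tape_measure: Bystander, not part of the job: black tape measure, 68 x 32 mm, 62 mm tall.
- glue: Bystander, not part of the job: white glue bottle, diameter 56, 150 mm tall.
- paint_jar: Bystander, not part of the job: glass paint jar, diameter 66, 75 mm tall.
- spray_can: Bystander, not part of the job: small grey spray can, diameter 52, 120 mm tall.
- offcut: Bystander, not part of the job: wooden offcut, 120 x 45 x 22 mm.
- screwdriver: Bystander, not part of the job: screwdriver lying flat, 200 mm long.
Mind the look-alikes: they are no part of the job. What is shaped like the roll1 but orange is not meant. What is shaped like the roll3 but purple is not meant.

How it is judged (in metres and radians):
On the way, in this order (a step that is already met when the one before it is completed fails the run):
1. the drag knob is backed off to its slack stop (value of joint drag_knob below 0.12 rad), for 0.2 s.
2. all the rolls stand on the dispenser's rails and the axle runs through both eyes, fully home (x of roll1 in the frame of dispenser between -0.014 and 0.014 m and y of roll1 in the frame of dispenser between -0.1 and 0.1 m and z of roll1 in the frame of dispenser between 0.038 and 0.068 m and x of roll2 in the frame of dispenser between -0.014 and 0.014 m and y of roll2 in the frame of dispenser between -0.1 and 0.1 m and z of roll2 in the frame of dispenser between 0.038 and 0.068 m and x of roll3 in the frame of dispenser between -0.014 and 0.014 m and y of roll3 in the frame of dispenser between -0.1 and 0.1 m and z of roll3 in the frame of dispenser between 0.038 and 0.068 m and x of roll4 in the frame of dispenser between -0.014 and 0.014 m and y of roll4 in the frame of dispenser between -0.1 and 0.1 m and z of roll4 in the frame of dispenser between 0.038 and 0.068 m and y of axle_tip in the frame of dispenser between 0.126 and 0.142 m and x of axle_tip in the frame of dispenser between -0.009 and 0.009 m and z of axle_tip in the frame of dispenser between 0.042 and 0.064 m and x of axle_grip in the frame of dispenser between -0.012 and 0.012 m and z of axle_grip in the frame of dispenser between 0.04 and 0.066 m), for 0.2 s.
3. the drag knob stands six clicks up from slack (value of joint drag_knob between 1.95477 and 2.23402 rad), for 0.3 s.
At the end, for the whole second after the job is handed in: Knob at rest in the sixth notch from slack (within 0.4 click); every roll present on the rails (centre within 14 mm of the axle line, 10 mm clear of the cheeks); axle through both eyes and all rolls, tip within 8 mm of the stop in the housing; spent core in the scrap box; all at rest (all of step 2 and all of step 3 and x of core in the frame of scrap_box between -0.05 and 0.05 m and y of core in the frame of scrap_box between -0.05 and 0.05 m and z of core in the frame of scrap_box below 0.05 m and linear speed of axle below 0.02 m/s and linear speed of core below 0.03 m/s and velocity of joint drag_knob between -0.1 and 0.1 rad/s); the robot touches nothing.
It fails at once if one of the bystanders (knife, tape measure, glue, paint jar, spray can, offcut, screwdriver) is moved more than 4 cm (distance of any of knife, tape_measure, glue, paint_jar, spray_can, offcut, screwdriver from where it was at the start of the episode above 0.04 m).
Of roll1, roll2, roll3, roll4 only 2 to 4 are there at a start; the rules pass over those that are not, and their reading is None.
At some moment in a run one of axle may be knocked a few centimetres aside while the robot is not near it.
It also fails if it takes over 210 s, if anything falls off the work surface, if the arm or the gripper's body presses on something with over 40 N, if the wrist force passes 120 N, or if a joint passes its speed limit or range.

## Working session

There is one attempt and no reset: what is moved stays moved. The work goes in short steps, Python scripts to look and compute and a tool call to move; the robot and the scene stay as the last step left them, time stands still between calls to the robot, and variables do not carry over. Pictures are saved under pics/ and viewed, about 12 in all and at most 16, crops included, and the job is handed in when it is done.

Besides the shell and the picture viewer there is one more tool, called by a JSON object that holds its "api" and its "payload". send_rows: Moves the arm, as the interface text tells. Its arguments: {"type":"object","properties":{"plan":{"type":"array"},"jaw":{"type":"number"},"force":{"type":"number"}},"required":["plan"]}

```bash
mkdir -p pics; ls
cat > h.py <<'E'
import numpy as np, cv2
from plant import r
def save(c,name,crop=None,s=1):
    im=c["color"][:,:,::-1]
    if crop: x0,y0,x1,y1=crop; im=im[y0:y1,x0:x1]
    cv2.imwrite("pics/"+name,cv2.resize(im,None,fx=s,fy=s,interpolation=cv2.INTER_CUBIC))
def cloud(c):
    z=c["range_z"]; K=c["mtx"]; P=c["pose"]
    v,u=np.mgrid[:480,:640]
    p=np.stack([(u-K[0,2])/K[0,0]*z,(v-K[1,2])/K[1,1]*z,z],-1)
    w=p@P[:3,:3].T+P[:3,3]; w[z<=0]=np.nan
    return w
E
python3 - <<'E'
from h import *
s=r.get_state(); print({k:np.round(v,3) for k,v in s.items()})
for n in ("scene","top"):
    c=r.capture(n); save(c,n+"0.png"); w=cloud(c); np.save(n+"0.npy",w)
    print(n,np.round(c["mtx"],1).tolist(),np.round(c["pose"],3).tolist())
    for t in ["dispenser","drag_knob","stock_tray","axle","core","scrap_box","roll1"]:
        for d in r.trace(c,t)[:6]:
            m=d["mask"]; q=w[m]; q=q[~np.isnan(q[:,0])]
            print(t,round(d["score"],2),np.round(d["uv"]),m.sum(),np.round(np.median(q,0),3),np.round(np.percentile(q,2,axis=0),3),np.round(np.percentile(q,98,axis=0),3))
E
```

```text
pics
{'time_s': np.float64(0.0), 'joints': array([-4.6806e+01,  2.0590e+01,  6.3600e-01, -2.1000e-02, -7.0136e+01,
       -1.6507e+01]), 'qd': array([-0.137, -0.007,  0.052, -0.065,  0.018, -0.104]), 'joint_torque': array([-2.0000e-03, -5.8271e+01,  2.9304e+01,  6.9970e+00,  7.0000e-03,
       -0.0000e+00]), 'tcp_pos': array([ 0.303, -0.603,  0.219]), 'eef_rot': array([ 94.142,  89.909, 120.821]), 'contact_force': array([ 0.087, -0.321, -0.077]), 'moment': array([ 0.026, -0.027, -0.047]), 'gripper_width': np.float64(0.088)}
scene [[472.6, 0.0, 321.7], [0.0, 472.6, 231.6], [0.0, 0.0, 1.0]] [[0.779, 0.496, -0.383, 1.04], [0.627, -0.614, 0.48, -0.562], [0.003, -0.614, -0.789, 1.015], [0.0, 0.0, 0.0, 1.0]]
dispenser 0.92 [362. 207.] 4632 [0.595 0.19  0.02 ] [0.527 0.031 0.005] [0.653 0.327 0.105]
drag_knob 0.73 [390. 239.] 546 [0.729 0.109 0.051] [0.686 0.103 0.01 ] [0.759 0.132 0.065]
drag_knob 0.58 [387. 159.] 215 [0.586 0.3   0.104] [0.564 0.288 0.081] [0.602 0.326 0.11 ]
drag_knob 0.52 [219. 271.] 499 [ 0.432 -0.214  0.009] [ 0.402 -0.312 -0.   ] [ 0.448 -0.058  0.014]
stock_tray 0.5
[... 2226 characters left out ...]
.   ] [0.433 0.284 0.063]
scrap_box 0.31 [439. 234.] 510 [ 0.588 -0.263  0.077] [ 0.551 -0.282  0.008] [ 0.628 -0.254  0.092]
roll1 0.89 [511. 199.] 579 [ 0.662 -0.456  0.065] [ 0.648 -0.516  0.   ] [ 0.688 -0.421  0.085]
roll1 0.8 [435. 231.] 466 [ 0.587 -0.263  0.08 ] [ 0.552 -0.282  0.018] [ 0.627 -0.254  0.092]
roll1 0.66 [458. 236.] 553 [ 0.581 -0.325  0.075] [ 0.544 -0.345  0.008] [ 0.623 -0.318  0.092]
roll1 0.58 [407. 232.] 440 [ 0.595 -0.195  0.081] [ 0.559 -0.211  0.02 ] [ 0.636 -0.184  0.093]
roll1 0.58 [512. 247.] 557 [ 0.54  -0.453  0.068] [ 0.507 -0.503 -0.001] [ 0.576 -0.429  0.084]
roll1 0.56 [379. 228.] 396 [ 0.603 -0.119  0.081] [ 0.568 -0.135  0.006] [ 0.645 -0.108  0.092]
```

View pics/scene0.png

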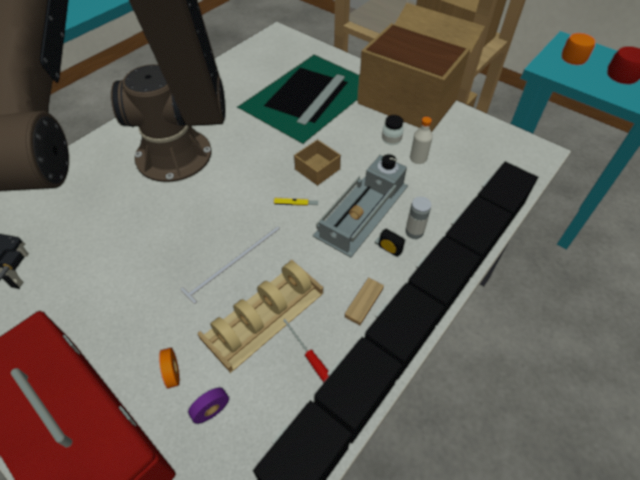

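View pics/top0.png

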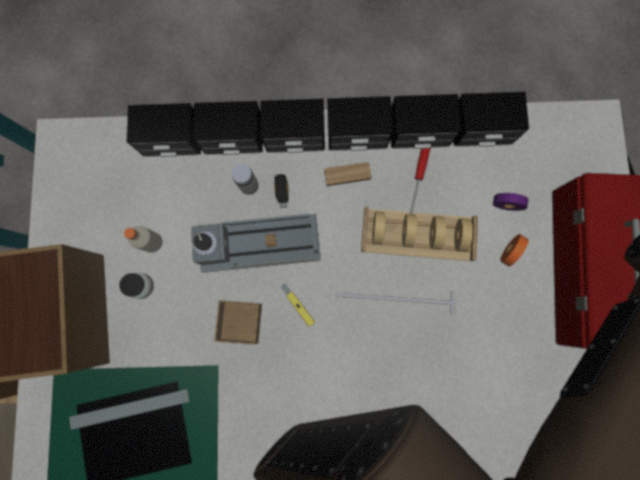

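Both pictures show the bench clearly. The dispenser is at top px (255,243) with its knob at (205,242). The core is at (272,240) and the scrap box at (239,325). There are 4 cream rolls in the tray at cols 379–463, and the axle is at (400,300) with its T on the right. The orange and purple look-alikes are at (512,230). Next I'll fit poses.

```bash
cat > fit.py <<'E'
import numpy as np
from scipy.optimize import least_squares
def box(p,lo,hi):
    c=(np.array(lo)+hi)/2; h=(np.array(hi)-lo)/2
    d=np.abs(p-c)-h
    return np.linalg.norm(np.maximum(d,0),axis=1)+np.minimum(d.max(1),0)
def cyl(p,c,ax,rad,h,ri=0):
    q=p-np.array(c); a=np.abs(q[:,ax])-h; rr=np.linalg.norm(np.delete(q,ax,1),axis=1)
    d=np.stack([a,np.maximum(rr-rad,ri-rr)],1)
    return np.linalg.norm(np.maximum(d,0),axis=1)+np.minimum(d.max(1),0)
def disp(p):
    b=[((-.065,-.125,0),(.06,.188,.008)),((-.045,-.12,0),(.045,-.11,.072)),((-.045,.11,0),(.045,.12,.072)),((-.046,.12,0),(.046,.188,.074)),((-.064,-.11,0),(-.060,.11,.04))]
    return np.min([box(p,*x) for x in b],axis=0)
def tray(p):
    b=[((-.0575,-.145,0),(.0575,.145,.006)),((-.0575,-.145,0),(.0575,-.137,.032)),((-.0575,.137,0),(.0575,.145,.032)),((-.034,-.14,0),(-.024,.14,.015)),((.024,-.14,0),(.034,.14,.015))]
    return np.min([box(p,*x) for x in b],axis=0)
def scrap(p):
    b=[((-.05,-.05,0),(.05,.05,.004)),((-.05,-.05,0),(-.046,.05,.06)),((.046,-.05,0),(.05,.05,.06)),((-.05,-.05,0),(.05,-.046,.06)),((-.05,.046,0),(.05,.05,.06))]
    return np.min([box(p,*x) for x in b],axis=0)
roll=lambda p:cyl(p,(0,0,0),1,.042,.012,.013)
core=lambda p:cyl(p,(0,0,0),1,.017,.012,.013)
def fit(P,f,x0,z=0.,half=.2,zmin=.01,it=3,yawfix=None):
    """x0=(x,y,yaw rad)"""
    x=np.array(x0,float)
    for k in range(it):
        def loc(x,P):
            c,s=np.cos(x[2]),np.sin(x[2]); q=P-np.array([x[0],x[1],z]); return np.stack([c*q[:,0]+s*q[:,1],-s*q[:,0]+c*q[:,1],q[:,2]],1)
        Q=P[(P[:,2]>zmin)]; d=f(loc(x,Q)); Q=Q[np.abs(d)<[.03,.015,.008][k]]
        r=least_squares(lambda x:f(loc(x,Q)),x,loss="soft_l1",f_scale=.002); x=r.x
    return x,np.sqrt(np.mean(f(loc(x,Q))**2)),len(Q)
E
python3 - <<'E'
from h import *; from fit import *
W={n:np.load(n+"0.npy").reshape(-1,3) for n in ("scene","top")}
W={n:w[np.isfinite(w[:,0])] for n,w in W.items()}
W["both"]=np.vstack(list(W.values()))
for n,w in W.items():
    b=w[(abs(w[:,0]-.45)<.05)&(abs(w[:,1]+.05)<.1)]; print(n,"bench z",np.median(b[:,2]).round(4))
    def near(x,y,R): return w[(np.hypot(w[:,0]-x,w[:,1]-y)<R)]
    pr=lambda t,f:print(n,t,np.round(f[0][:2],4),"yaw",np.degrees(f[0][2]).round(2),"rms",f[1].round(4),f[2])
    pr("disp",fit(near(.585,.19,.25),disp,(.587,.165,.08),zmin=.012))
    k=near(.58,.305,.04); k=k[k[:,2]>.098]; print(" knobtop",np.round([k[:,:2].mean(0),k[:,:2].min(0),k[:,:2].max(0)],4).tolist(),k[:,2].mean().round(4))
    pr("tray",fit(near(.6,-.235,.2),tray,(.596,-.233,-.03),zmin=.003))
    pr("box",fit(near(.383,.235,.1),scrap,(.383,.235,0),zmin=.01))
    pr("core",fit(near(.588,.15,.04),core,(.588,.151,.08),z=.025,zmin=.026))
    for x,y in [(.61,-.127),(.603,-.2),(.597,-.27),(.59,-.335)]:
        pr("roll",fit(near(x,y,.07),roll,(x,y,.05),z=.05,zmin=.045))
E
```

```text
scene bench z 0.0012
scene disp [0.595  0.1539] yaw 4.61 rms 0.0026 2092
 knobtop [[0.5842, 0.305], [0.562, 0.2862], [0.6037, 0.3287]] 0.1057
scene tray [ 0.5986 -0.2312] yaw -6.58 rms 0.0022 3477
scene box [0.3884 0.2313] yaw -6.67 rms 0.0013 1121
scene core [0.5914 0.1498] yaw 8.72 rms 0.0013 98
scene roll [ 0.6102 -0.1233] yaw -6.4 rms 0.0014 474
scene roll [ 0.6015 -0.1999] yaw -6.32 rms 0.0015 489
scene roll [ 0.5934 -0.27  ] yaw -6.69 rms 0.0014 500
scene roll [ 0.586  -0.3336] yaw -6.61 rms 0.0014 504
top bench z 0.0004
top disp [0.5924 0.1543] yaw 4.36 rms 0.0032 1921
 knobtop [[0.5795, 0.3086], [0.5599, 0.2886], [0.5996, 0.3301]] 0.105
top tray [ 0.596  -0.2288] yaw -6.66 rms 0.0021 3043
top box [0.3845 0.2337] yaw -5.87 rms 0.0015 607
top core [0.5885 0.1516] yaw 7.69 rms 0.0013 122
top roll [ 0.6089 -0.123 ] yaw -7.66 rms 0.0019 355
top roll [ 0.5998 -0.1996] yaw -6.96 rms 0.0018 387
top roll [ 0.5921 -0.2696] yaw -6.8 rms 0.0019 414
top roll [ 0.5845 -0.3331] yaw -6.38 rms 0.0018 434
both bench z 0.0007
both disp [0.5929 0.1539] yaw 4.25 rms 0.0029 4000
 knobtop [[0.5813, 0.3072], [0.5599, 0.2862], [0.6037, 0.3301]] 0.1053
both tray [ 0.5981 -0.2301] yaw -6.52 rms 0.0022 6506
both box [0.3873 0.233 ] yaw -5.74 rms 0.0015 1728
both core [0.5903 0.1515] yaw 5.76 rms 0.0014 220
both roll [ 0.6096 -0.1232] yaw -6.81 rms 0.0017 829
both roll [ 0.6008 -0.1998] yaw -6.46 rms 0.0017 876
both roll [ 0.5929 -0.2698] yaw -6.69 rms 0.0017 914
both roll [ 0.5854 -0.3333] yaw -6.46 rms 0.0017 939
```

Run:
```python
from h import *
c=r.capture("top"); s=r.capture("scene")
a=c["color"][220:265,180:225]; b=s["color"][138:183,365:410]
im=np.hstack([cv2.resize(x,None,fx=8,fy=8,interpolation=cv2.INTER_CUBIC) for x in (a,b)])
cv2.imwrite("pics/knob.png",im[:,:,::-1])
```

```text
(no output)
```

View pics/knob.png

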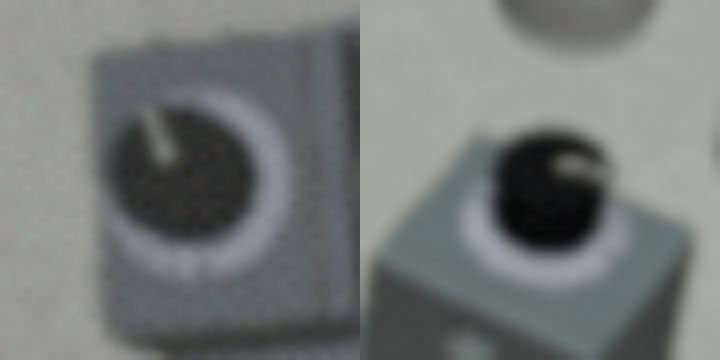

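The knob pointer sits at about 25° to the left of +x, and the slack tick isn't readable. So I'll turn counter-clockwise until the moment shows the stop. Next is the motion helper.

```bash
cat >> h.py <<'E'
from scipy.spatial.transform import Rotation as Ro
def pose():
    s=r.get_state(); return np.array(s["tcp_pos"]),Ro.from_euler("xyz",s["eef_rot"],degrees=True),s
def down(phi):
    c,s_=np.cos(np.radians(phi)),np.sin(np.radians(phi))
    return Ro.from_matrix(np.array([[0,c,s_],[0,s_,-c],[-1,0,0]]))
def plan(wps,p=None,R=None):
    """wps: list of (x,y,z,phi|None); prints numbers for each waypoint, from the measured pose on"""
    p0,R0,s=pose()
    y=R0.as_matrix()[:,1]; print("t",round(float(s["time_s"]),1),"tcp",p0.round(4),"phi",np.degrees(np.arctan2(y[1],y[0])).round(2),"tilt",np.degrees(np.arccos(-R0.as_matrix()[2,0])).round(2),"q",np.round(s["joints"],1),"w",round(float(s["gripper_width"]),4),"F",np.round(s["contact_force"],1),"M",np.round(s["moment"],2))
    ph=np.degrees(np.arctan2(y[1],y[0]))
    for x,yy,z,phi in wps:
        ph=ph if phi is None else phi
        R1=down(ph); d=R0.inv().apply(np.array([x,yy,z])-p0)/.15; t=(R0.inv()*R1).as_rotvec()/(np.pi/4)
        print("  ",(x,yy,z,ph),"shift",d.round(3).tolist(),"turn",t.round(3).tolist())
        p0,R0=np.array([x,yy,z]),R1
D=np.array([.593,.154]); DY=np.radians(4.4)
def dw(x,y): c,s=np.cos(DY),np.sin(DY); return np.round(D+[c*x-s*y,s*x+c*y],4)
E
python3 - <<'E'
from h import *; from fit import *
plan([])
W=np.vstack([np.load(n+"0.npy").reshape(-1,3) for n in ("scene","top")])
for t,x,y,R,z in [("glue",.59,.45,.08,.06),("spray",.7,.2,.06,.06),("jar",.47,.44,.06,.05),("measure",.68,.12,.06,.04)]:
    q=W[(np.hypot(W[:,0]-x,W[:,1]-y)<R)&(W[:,2]>z)]; print(t,len(q),np.round([q.min(0),q.max(0),q.mean(0)],3).tolist() if len(q) else "")
print(dw(0,.154),dw(0,-.12),dw(0,0))
E
```

```text
t 0.9 tcp [ 0.3031 -0.603   0.2195] phi 116.69 tilt 0.0 q [-46.8  20.5   0.7  -0.  -70.1 -16.5] w 0.0874 F [ 0.2 -0.6 -0.1] M [-0.01 -0.01  0.05]
glue 1020 [[0.569, 0.435, 0.06], [0.628, 0.491, 0.155], [0.598, 0.455, 0.106]]
spray 835 [[0.64, 0.182, 0.06], [0.759, 0.236, 0.128], [0.737, 0.202, 0.106]]
jar 587 [[0.453, 0.457, 0.05], [0.515, 0.5, 0.083], [0.483, 0.477, 0.07]]
measure 810 [[0.634, 0.068, 0.04], [0.739, 0.167, 0.069], [0.688, 0.117, 0.058]]
[0.5812 0.3075] [0.6022 0.0344] [0.593 0.154]
```

{"api": "send_rows", "payload": {"plan": [[[0,0.2,0.19],[0,0,0]],[[0,0.4,0.38],[0,0,0]],[[0,0.6,0.57],[0,0,0]],[[0,0.8,0.76],[0,0,0]],[[0,0.92,0.876],[0,0,0]]], "jaw": 1, "force": 20}}

```text
time_s: 1.4
tcp_pos: [0.3589, -0.4185, 0.2199]
eef_rot: [-31.7, 90.0, -5.0]
contact_force: [-0.4, -0.1, 0.7]
gripper_width: 0.0876
```

{"api": "send_rows", "payload": {"plan": [[[0,0.2,0.19],[0,0,0]],[[0,0.4,0.38],[0,0,0]],[[0,0.6,0.57],[0,0,0]],[[0,0.8,0.76],[0,0,0]],[[0,0.92,0.876],[0,0,0]]]}}

```text
time_s: 1.9
tcp_pos: [0.4147, -0.234, 0.2204]
eef_rot: [-27.5, 89.9, -0.7]
contact_force: [0.1, 0.5, 0.1]
gripper_width: 0.0874
```

{"api": "send_rows", "payload": {"plan": [[[0,0.2,0.19],[0,0,0]],[[0,0.4,0.38],[0,0,0]],[[0,0.6,0.57],[0,0,0]],[[0,0.8,0.76],[0,0,0]],[[0,0.92,0.876],[0,0,0]]]}}

```text
time_s: 2.4
tcp_pos: [0.4703, -0.0492, 0.221]
eef_rot: [-19.7, 89.8, 7.2]
contact_force: [0.7, 0.1, -0.5]
gripper_width: 0.0878
```

{"api": "send_rows", "payload": {"plan": [[[0,0.2,0.19],[0,0,0]],[[0,0.4,0.38],[0,0,0]],[[0,0.6,0.57],[0,0,0]],[[0,0.8,0.76],[0,0,0]],[[0,0.92,0.876],[0,0,0]]]}}

```text
time_s: 2.9
tcp_pos: [0.5257, 0.136, 0.2213]
eef_rot: [-16.0, 89.8, 11.0]
contact_force: [0.3, -0.4, 0.7]
gripper_width: 0.0875
```

{"api": "send_rows", "payload": {"plan": [[[0,0.2,0.19],[0,0,0]],[[0,0.4,0.38],[0,0,0]],[[0,0.6,0.57],[0,0,0]],[[0,0.8,0.76],[0,0,0]],[[0,0.92,0.876],[0,0,0]]]}}

```text
time_s: 3.4
tcp_pos: [0.5806, 0.3213, 0.2212]
eef_rot: [-17.3, 89.8, 9.7]
contact_force: [-0.3, -0.3, -0.3]
gripper_width: 0.0875
```

```bash
python3 -c "
from h import *
plan([(.5812,.3075,.15,115),(.5812,.3075,.103,None)])"
```

```text
t 3.4 tcp [0.5806 0.3213 0.2212] phi 117.05 tilt 0.22 q [ 4.580e+01  1.930e+01 -1.000e+00  1.000e-01 -6.950e+01 -1.088e+02] w 0.0875 F [-0.3 -0.3 -0.3] M [-0.05 -0.03 -0.03]
   (0.5812, 0.3075, 0.15, 115) shift [0.474, -0.083, -0.04] turn [0.046, 0.005, 0.001]
   (0.5812, 0.3075, 0.103, 115) shift [0.313, 0.0, 0.0] turn [0.0, 0.0, 0.0]
```

{"api": "send_rows", "payload": {"plan": [[[0.15,-0.083,-0.04],[0.046,0.005,0]],[[0.3,-0.083,-0.04],[0.046,0.005,0]],[[0.474,-0.083,-0.04],[0.046,0.005,0]],[[0.474,-0.083,-0.04],[0.046,0.005,0]],[[0.474,-0.083,-0.04],[0.046,0.005,0]]]}}

```text
time_s: 3.9
tcp_pos: [0.5813, 0.3074, 0.1504]
eef_rot: [-113.4, 89.9, -88.4]
contact_force: [0.8, 0.6, 0.4]
gripper_width: 0.0877
```

{"api": "send_rows", "payload": {"plan": [[[0.1,0,0],[0,0,0]],[[0.2,0,0],[0,0,0]],[[0.313,0,0],[0,0,0]],[[0.313,0,0],[0,0,0]],[[0.313,0,0],[0,0,0]]]}}

```text
time_s: 4.4
tcp_pos: [0.5818, 0.3075, 0.1043]
eef_rot: [-86.4, 89.9, -61.3]
contact_force: [-0.1, 0.9, 0.4]
gripper_width: 0.0878
```

{"api": "send_rows", "payload": {"plan": [[[0,0,0],[0,0,0]],[[0,0,0],[0,0,0]],[[0,0,0],[0,0,0]],[[0,0,0],[0,0,0]],[[0,0,0],[0,0,0]]], "jaw": -0.2, "force": 20}}

```text
time_s: 4.9
tcp_pos: [0.5818, 0.3076, 0.1045]
eef_rot: [-79.9, 89.9, -54.9]
contact_force: [-0.2, 0.1, 0.1]
gripper_width: 0.0533
```

```bash
python3 -c "
from h import *
plan([(.5812,.3075,.103,115)])"
```

```text
t 4.9 tcp [0.5818 0.3076 0.1045] phi 115.01 tilt 0.1 q [ 4.490e+01  2.400e+01 -1.000e+01  1.000e-01 -5.600e+01 -1.099e+02] w 0.0533 F [-0.2  0.1  0.1] M [0.06 0.02 0.05]
   (0.5812, 0.3075, 0.103, 115) shift [0.01, 0.001, -0.004] turn [0.0, 0.0, 0.002]
```

{"api": "send_rows", "payload": {"plan": [[[0,0,0],[0,0,0]],[[0,0,0],[0,0,0]],[[0,0,0],[0,0,0]],[[0,0,0],[0,0,0]],[[0,0,0],[0,0,0]]], "jaw": -1, "force": 20}}

```text
time_s: 5.4
tcp_pos: [0.5818, 0.3076, 0.1045]
eef_rot: [-81.7, 89.9, -56.7]
contact_force: [-0.6, 0.1, 0.1]
gripper_width: 0.013
```

```bash
python3 -c "
from h import *
plan([])"
```

```text
t 5.4 tcp [0.5818 0.3076 0.1045] phi 115.01 tilt 0.1 q [ 4.490e+01  2.400e+01 -1.000e+01  1.000e-01 -5.600e+01 -1.099e+02] w 0.013 F [-0.6  0.1  0.1] M [ 0.01  0.03 -0.01]
```

{"api": "send_rows", "payload": {"plan": [[[0,0,0],[-0.15,0,0]],[[0,0,0],[-0.3,0,0]],[[0,0,0],[-0.45,0,0]],[[0,0,0],[-0.6,0,0]],[[0,0,0],[-0.6,0,0]]]}}

```text
time_s: 5.9
tcp_pos: [0.5818, 0.3076, 0.1044]
eef_rot: [-109.2, 89.9, -57.1]
contact_force: [0.5, -0.6, -0.6]
gripper_width: 0.0
```

```bash
python3 -c "
from h import *
plan([])"
```

```text
t 5.9 tcp [0.5818 0.3076 0.1044] phi 142.11 tilt 0.1 q [ 44.9  24.  -10.    0.1 -56.  -82.8] w 0.0 F [ 0.5 -0.6 -0.6] M [0.06 0.02 0.05]
```

{"api": "send_rows", "payload": {"plan": [[[0,0,0],[-0.15,0,0]],[[0,0,0],[-0.3,0,0]],[[0,0,0],[-0.45,0,0]],[[0,0,0],[-0.6,0,0]],[[0,0,0],[-0.6,0,0]]]}}

```text
time_s: 6.4
tcp_pos: [0.5819, 0.3076, 0.1045]
eef_rot: [-132.7, 89.9, -53.7]
contact_force: [0.1, 0.1, 0.3]
gripper_width: 0.0008
```

```bash
python3 -c "
from h import *
plan([])"
```

```text
t 6.4 tcp [0.5819 0.3076 0.1045] phi 169.03 tilt 0.1 q [ 44.9  24.  -10.    0.1 -56.  -55.9] w 0.0008 F [0.1 0.1 0.3] M [ 0.06  0.14 -0.01]
```

Run:
```python
from h import *
c=r.capture("top"); s=r.capture("scene")
a=c["color"][170:320,130:330]; b=s["color"][80:230,300:500]
im=np.hstack([cv2.resize(x,None,fx=2,fy=2,interpolation=cv2.INTER_CUBIC) for x in (a,b)])
im=np.hstack([cv2.resize(x,(400,300),interpolation=cv2.INTER_CUBIC) for x in (a,b)])
cv2.imwrite("pics/g1.png",im[:,:,::-1])
for c in (c,s):
  w=cloud(c); P=w.reshape(-1,3); q=P[(np.hypot(P[:,0]-.5818,P[:,1]-.3076)<.025)&(P[:,2]>.08)]; print(len(q),np.round(np.percentile(q,[2,50,98],axis=0),3).tolist() if len(q) else "")
```

```text
939 [[0.559, 0.284, 0.094], [0.581, 0.306, 0.554], [0.604, 0.33, 0.556]]
384 [[0.564, 0.284, 0.082], [0.586, 0.296, 0.124], [0.602, 0.316, 0.555]]
```

View pics/g1.png

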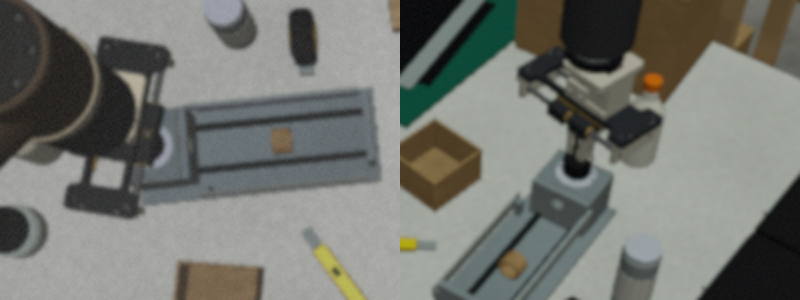

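Run:
```python
from h import *
s=r.capture("scene"); save(s,"g2.png",(365,110,425,190),8)
w=cloud(s)
for v in range(128,176,3): print(v,[(u,*np.round(w[v,u],3).tolist(),int(s["color"][v,u].mean())) for u in (385,389,393)])
```

```text
128 [(385, 0.571, 0.285, 0.222, 67), (389, 0.584, 0.282, 0.23, 98), (393, 0.595, 0.283, 0.236, 93)]
131 [(385, 0.57, 0.288, 0.209, 32), (389, 0.586, 0.28, 0.224, 69), (393, 0.598, 0.28, 0.229, 113)]
134 [(385, 0.573, 0.286, 0.202, 46), (389, 0.586, 0.283, 0.211, 32), (393, 0.599, 0.279, 0.221, 65)]
137 [(385, 0.574, 0.286, 0.193, 62), (389, 0.588, 0.281, 0.204, 42), (393, 0.602, 0.277, 0.214, 35)]
140 [(385, 0.585, 0.269, 0.2, 30), (389, 0.593, 0.275, 0.201, 36), (393, 0.602, 0.279, 0.203, 41)]
143 [(385, 0.587, 0.268, 0.192, 24), (389, 0.6, 0.265, 0.201, 26), (393, 0.607, 0.273, 0.199, 48)]
146 [(385, 0.569, 0.302, 0.148, 70), (389, 0.6, 0.266, 0.191, 17), (393, 0.61, 0.268, 0.194, 60)]
149 [(385, 0.574, 0.295, 0.144, 94), (389, 0.584, 0.298, 0.148, 52), (393, 0.6, 0.29, 0.163, 64)]
152 [(385, 0.575, 0.296, 0.134, 90), (389, 0.59, 0.29, 0.147, 66), (393, 0.599, 0.295, 0.148, 87)]
155 [(385, 0.575, 0.298, 0.122, 77), (389, 0.59, 0.294, 0.133, 82), (393, 0.598, 0.301, 0.132, 88)]
158 [(385, 0.574, 0.302, 0.107, 24), (389, 0.589, 0.297, 0.119, 82), (393, 0.597, 0.306, 0.118, 95)]
161 [(385, 0.58, 0.295, 0.104, 19), (389, 0.589, 0.301, 0.105, 34), (393, 0.597, 0.309, 0.104, 30)]
164 [(385, 0.585, 0.287, 0.101, 10), (389, 0.594, 0.294, 0.102, 14), (393, 0.602, 0.301, 0.101, 16)]
167 [(385, 0.584, 0.292, 0.085, 22), (389, 0.596, 0.293, 0.092, 12), (393, 0.602, 0.305, 0.087, 61)]
170 [(385, 0.586, 0.29, 0.077, 142), (389, 0.598, 0.292, 0.083, 125), (393, 0.605, 0.302, 0.08, 154)]
173 [(385, 0.593, 0.28, 0.078, 127), (389, 0.601, 0.288, 0.076, 139), (393, 0.611, 0.293, 0.078, 124)]
```

View pics/g2.png

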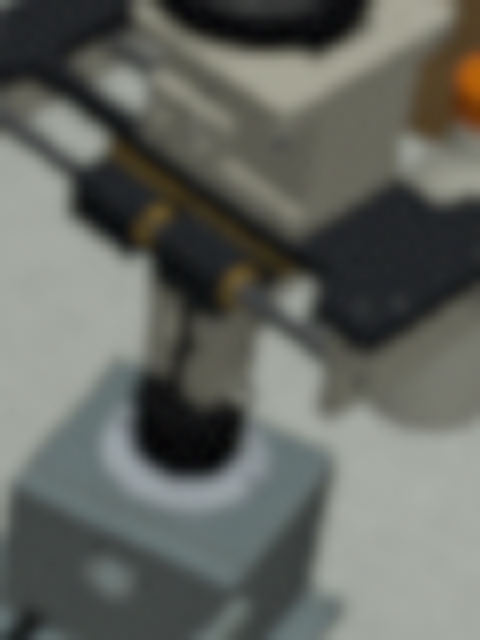

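{"api": "send_rows", "payload": {"plan": [[[-0.2,0,0],[0,0,0]],[[-0.4,0,0],[0,0,0]],[[-0.6,0,0],[0,0,0]],[[-0.6,0,0],[0,0,0]],[[-0.6,0,0],[0,0,0]]]}}

```text
time_s: 7.05
tcp_pos: [0.5819, 0.308, 0.1953]
eef_rot: [-79.8, 89.9, -1.1]
contact_force: [-0.4, -0.3, -0.9]
gripper_width: 0.0004
```

Run:
```python
from h import *
plan([])
for n in ("scene","top"):
    s=r.capture(n); P=cloud(s).reshape(-1,3)
    save(s,"g3%s.png"%n,(330,60,450,180) if n=="scene" else (130,180,250,300),5)
    q=P[(np.hypot(P[:,0]-.5818,P[:,1]-.3076)<.035)&(P[:,2]>.115)&(P[:,2]<.3)]
    h,e=np.histogram(q[:,2],np.arange(.11,.3,.01)); print(n,h.tolist())
```

```text
t 7.0 tcp [0.5819 0.308  0.1953] phi 168.68 tilt 0.13 q [ 44.9  19.8  -3.7   0.1 -66.4 -56.2] w 0.0004 F [-0.4 -0.3 -0.9] M [-0.04  0.14 -0.02]
scene [0, 0, 0, 0, 0, 0, 0, 0, 0, 20, 45, 45, 45, 36, 5, 7, 8, 14]
top [0, 0, 0, 0, 0, 0, 0, 0, 0, 3, 0, 0, 0, 4, 1, 0, 0, 76]
```

View pics/g3scene.png

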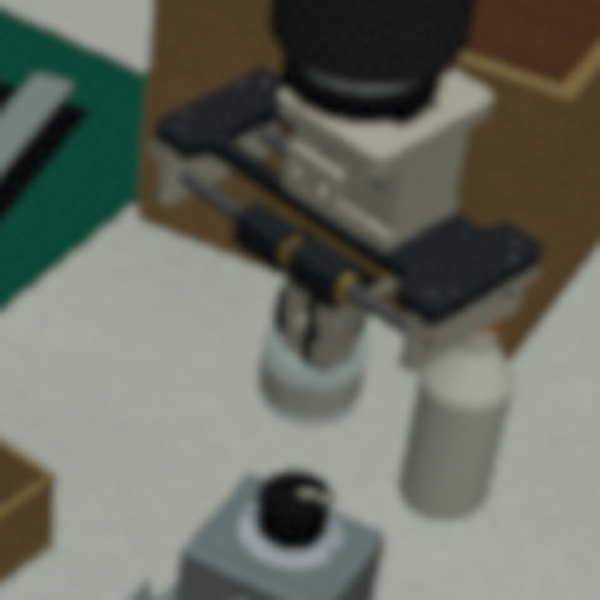

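{"api": "send_rows", "payload": {"plan": [[[0,0,0],[0,0,0]],[[0,0,0],[0,0,0]],[[0,0,0],[0,0,0]],[[0,0,0],[0,0,0]],[[0,0,0],[0,0,0]]], "jaw": 0.6}}

```text
time_s: 7.65
tcp_pos: [0.5812, 0.3074, 0.1934]
eef_rot: [-175.8, 89.9, -97.1]
contact_force: [-0.3, -1.1, 0.7]
gripper_width: 0.035
```

{"api": "send_rows", "payload": {"plan": [[[0,0,0],[0,0,0]],[[0,0,0],[0,0,0]],[[0,0,0],[0,0,0]],[[0,0,0],[0,0,0]],[[0,0,0],[0,0,0]]]}}

```text
time_s: 8.15
tcp_pos: [0.5812, 0.3074, 0.1935]
eef_rot: [-175.7, 89.9, -97.0]
contact_force: [1.0, 0.4, 0.6]
gripper_width: 0.0693
```

Run:
```python
from h import *
plan([])
p,R,_=pose()
s=r.capture("scene"); P=cloud(s).reshape(-1,3)
save(s,"g4.png",(330,60,450,180),5)
q=R.inv().apply(P-p); k=(np.abs(q)<[.1,.11,.05]).all(1)&np.isfinite(q[:,0]); q=q[k]
print("tool-frame points: x(ahead) bins, n, y-range, z-range")
for a in np.arange(-.1,.06,.008):
    m=q[(q[:,0]>=a)&(q[:,0]<a+.008)]
    if len(m)>3: print(a.round(3),len(m),np.round(np.percentile(m[:,1],[0,20,50,80,100]),3),np.round(np.percentile(m[:,2],[0,50,100]),3))
```

```text
t 8.2 tcp [0.5812 0.3074 0.1935] phi 168.73 tilt 0.13 q [ 44.9  19.9  -3.8   0.1 -66.4 -56.2] w 0.0693 F [1.  0.4 0.6] M [0.05 0.07 0.  ]
tool-frame points: x(ahead) bins, n, y-range, z-range
-0.1 281 [-0.095 -0.058  0.037  0.062  0.094] [-0.042 -0.029  0.034]
-0.092 203 [-0.092 -0.073  0.001  0.055  0.089] [-0.041 -0.03   0.038]
-0.084 132 [-0.092 -0.089 -0.068  0.049  0.086] [-0.041 -0.03   0.038]
-0.076 18 [-0.089 -0.088  0.036  0.039  0.088] [-0.036  0.002  0.037]
-0.068 11 [0.038 0.039 0.041 0.046 0.049] [-0.012 -0.011  0.011]
-0.06 30 [-0.058  0.016  0.039  0.044  0.055] [-0.012 -0.009  0.012]
-0.052 44 [-0.056 -0.046  0.034  0.045  0.055] [-0.013 -0.01   0.01 ]
-0.044 45 [-0.054 -0.049  0.033  0.042  0.051] [-0.015 -0.009  0.011]
-0.036 44 [-0.053 -0.047  0.033  0.038  0.051] [-0.013 -0.009  0.012]
-0.028 47 [-0.054 -0.051 -0.036  0.04   0.051] [-0.014 -0.009  0.01 ]
-0.02 44 [-0.053 -0.05   0.033  0.036  0.05 ] [-0.013 -0.005  0.011]
-0.012 12 [-0.049 -0.04   0.034  0.036  0.05 ] [-0.01  -0.008  0.004]
```

View pics/g4.png

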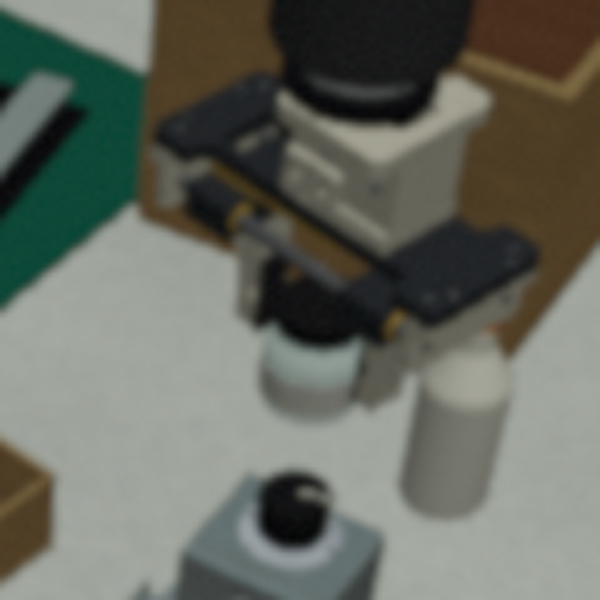

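Depth shows the real fingertips about 6 mm behind the reported TCP, so the reported TCP sits about 25 mm too far ahead along the tool. I'll account for that: tip z ≈ reported z + 6 mm.

{"api": "send_rows", "payload": {"plan": [[[0.2,0,0],[0,0,0]],[[0.4,0,0],[0,0,0]],[[0.6,0,0],[0,0,0]],[[0.777,0,0],[0,0,0]],[[0.777,0,0],[0,0,0]]]}}

```text
time_s: 8.7
tcp_pos: [0.579, 0.3054, 0.0729]
eef_rot: [149.3, 89.5, -132.0]
contact_force: [-0.9, -1.0, -0.8]
gripper_width: 0.0699
```

{"api": "send_rows", "payload": {"plan": [[[0,0,0],[0,0,0]],[[0,0,0],[0,0,0]],[[0,0,0],[0,0,0]],[[0,0,0],[0,0,0]],[[0,0,0],[0,0,0]]], "jaw": -1, "force": 20}}

```text
time_s: 9.2
tcp_pos: [0.5807, 0.3059, 0.0743]
eef_rot: [166.0, 89.7, -115.3]
contact_force: [4.6, -0.3, 1.5]
gripper_width: 0.0394
```

```bash
python3 -c "
from h import *
plan([])"
```

```text
t 9.2 tcp [0.5807 0.3059 0.0743] phi 168.73 tilt 0.32 q [ 44.8  25.7 -11.7   0.1 -52.9 -56.2] w 0.0394 F [ 4.6 -0.3  1.5] M [-0.1  -1.57  0.25]
```

{"api": "send_rows", "payload": {"plan": [[[0,0,0],[-0.15,0,0]],[[0,0,0],[-0.3,0,0]],[[0,0,0],[-0.45,0,0]],[[0,0,0],[-0.6,0,0]],[[0,0,0],[-0.6,0,0]]]}}

```text
time_s: 9.7
tcp_pos: [0.5822, 0.3059, 0.0744]
eef_rot: [161.0, 89.7, -93.0]
contact_force: [7.0, -1.3, -6.7]
gripper_width: 0.0396
```

```bash
python3 -c "
from h import *
plan([])"
```

```text
t 9.7 tcp [0.5822 0.3059 0.0744] phi -164.04 tilt 0.25 q [ 44.8  25.8 -11.7   0.2 -52.8 -29. ] w 0.0396 F [ 7.  -1.3 -6.7] M [-0.52 -2.57 -0.04]
```

{"api": "send_rows", "payload": {"plan": [[[0,0,0],[-0.15,0,0]],[[0,0,0],[-0.3,0,0]],[[0,0,0],[-0.45,0,0]],[[0,0,0],[-0.6,0,0]],[[0,0,0],[-0.6,0,0]]]}}

```text
time_s: 10.2
tcp_pos: [0.5835, 0.3066, 0.0744]
eef_rot: [170.2, 89.8, -56.6]
contact_force: [6.8, 2.2, -7.5]
gripper_width: 0.0398
```

```bash
python3 -c "
from h import *
plan([])"
```

```text
t 10.2 tcp [0.5835 0.3066 0.0744] phi -136.8 tilt 0.21 q [ 44.8  25.8 -11.6   0.3 -52.6  -1.7] w 0.0398 F [ 6.8  2.2 -7.5] M [ 0.38 -2.28 -0.04]
```

{"api": "send_rows", "payload": {"plan": [[[0,0,0],[-0.15,0,0]],[[0,0,0],[-0.3,0,0]],[[0,0,0],[-0.45,0,0]],[[0,0,0],[-0.45,0,0]],[[0,0,0],[-0.45,0,0]]]}}

```text
time_s: 10.7
tcp_pos: [0.5842, 0.3073, 0.0744]
eef_rot: [-178.6, 89.8, -25.3]
contact_force: [3.5, 3.1, -6.6]
gripper_width: 0.0397
```

```bash
python3 -c "
from h import *
plan([])
c=r.capture('top'); s=r.capture('scene')"
```

```text
t 10.7 tcp [0.5842 0.3073 0.0744] phi -116.69 tilt 0.21 q [ 44.8  25.8 -11.6   0.3 -52.5  18.4] w 0.0397 F [ 3.5  3.1 -6.6] M [ 0.81 -1.4  -0.  ]
```

{"api": "send_rows", "payload": {"plan": [[[0,0,0],[-0.15,0,0]],[[0,0,0],[-0.3,0,0]],[[0,0,0],[-0.45,0,0]],[[0,0,0],[-0.45,0,0]],[[0,0,0],[-0.45,0,0]]]}}

```text
time_s: 11.3
tcp_pos: [0.5846, 0.3084, 0.0744]
eef_rot: [-173.4, 89.7, -0.1]
contact_force: [2.7, 4.1, -6.4]
gripper_width: 0.0394
```

```bash
python3 -c "
from h import *
plan([])"
```

```text
t 11.3 tcp [0.5846 0.3084 0.0744] phi -96.69 tilt 0.25 q [ 44.8  25.8 -11.6   0.2 -52.4  38.4] w 0.0394 F [ 2.7  4.1 -6.4] M [ 1.37 -0.9  -0.05]
```

{"api": "send_rows", "payload": {"plan": [[[0,0,0],[-0.15,0,0]],[[0,0,0],[-0.3,0,0]],[[0,0,0],[-0.45,0,0]],[[0,0,0],[-0.45,0,0]],[[0,0,0],[-0.45,0,0]]]}}

```text
time_s: 11.8
tcp_pos: [0.5846, 0.3094, 0.0744]
eef_rot: [-176.3, 89.7, 17.0]
contact_force: [1.6, 5.8, -5.3]
gripper_width: 0.0395
```

```bash
python3 -c "
from h import *
plan([])"
```

```text
t 11.8 tcp [0.5846 0.3094 0.0744] phi -76.67 tilt 0.29 q [ 44.8  25.8 -11.5   0.2 -52.4  58.4] w 0.0395 F [ 1.6  5.8 -5.3] M [ 1.54 -0.32  0.01]
```

{"api": "send_rows", "payload": {"plan": [[[0,0,0],[-0.15,0,0]],[[0,0,0],[-0.3,0,0]],[[0,0,0],[-0.45,0,0]],[[0,0,0],[-0.45,0,0]],[[0,0,0],[-0.45,0,0]]]}}

```text
time_s: 12.3
tcp_pos: [0.5842, 0.3105, 0.0744]
eef_rot: [176.5, 89.7, 29.8]
contact_force: [-1.0, 4.4, -4.4]
gripper_width: 0.0399
```

```bash
python3 -c "
from h import *
plan([])"
```

```text
t 12.3 tcp [0.5842 0.3105 0.0744] phi -56.64 tilt 0.32 q [ 44.9  25.8 -11.5   0.1 -52.4  78.4] w 0.0399 F [-1.   4.4 -4.4] M [1.54 0.27 0.1 ]
```

{"api": "send_rows", "payload": {"plan": [[[0,0,0],[-0.15,0,0]],[[0,0,0],[-0.3,0,0]],[[0,0,0],[-0.45,0,0]],[[0,0,0],[-0.45,0,0]],[[0,0,0],[-0.45,0,0]]]}}

```text
time_s: 12.8
tcp_pos: [0.5835, 0.3113, 0.0744]
eef_rot: [168.5, 89.7, 41.9]
contact_force: [-3.0, 4.4, -2.7]
gripper_width: 0.0398
```

```bash
python3 -c "
from h import *
plan([])"
```

```text
t 12.8 tcp [0.5835 0.3113 0.0744] phi -36.62 tilt 0.33 q [ 44.9  25.8 -11.5   0.  -52.4  98.4] w 0.0398 F [-3.   4.4 -2.7] M [1.42 0.76 0.02]
```

{"api": "send_rows", "payload": {"plan": [[[0,0,0],[-0.15,0,0]],[[0,0,0],[-0.3,0,0]],[[0,0,0],[-0.45,0,0]],[[0,0,0],[-0.45,0,0]],[[0,0,0],[-0.45,0,0]]]}}

```text
time_s: 13.3
tcp_pos: [0.5826, 0.3121, 0.0744]
eef_rot: [163.1, 89.7, 56.4]
contact_force: [-3.9, 4.9, -2.3]
gripper_width: 0.0395
```

```bash
python3 -c "
from h import *
plan([])
s=r.capture('scene'); save(s,'g5.png',(360,130,420,190),8)"
```

```text
t 13.3 tcp [0.5826 0.3121 0.0744] phi -16.63 tilt 0.35 q [ 4.500e+01  2.580e+01 -1.150e+01 -1.000e-01 -5.240e+01  1.184e+02] w 0.0395 F [-3.9  4.9 -2.3] M [ 1.63  1.18 -0.17]
```

View pics/g5.png

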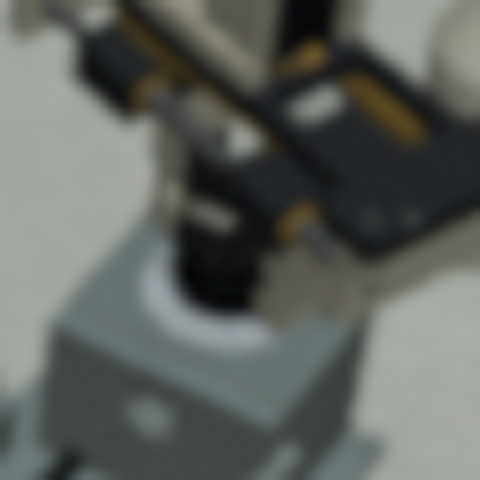

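{"api": "send_rows", "payload": {"plan": [[[0,0,0],[-0.1,0,0]],[[0,0,0],[-0.2,0,0]],[[0,0,0],[-0.2,0,0]],[[0,0,0],[-0.2,0,0]],[[0,0,0],[-0.2,0,0]]]}}

```text
time_s: 13.85
tcp_pos: [0.582, 0.3119, 0.0745]
eef_rot: [159.5, 89.7, 61.7]
contact_force: [-3.6, 0.6, 1.0]
gripper_width: 0.0397
```

```bash
python3 -c "
from h import *
plan([])"
```

```text
t 13.8 tcp [0.582  0.3119 0.0745] phi -7.81 tilt 0.3 q [ 4.500e+01  2.580e+01 -1.150e+01 -1.000e-01 -5.240e+01  1.272e+02] w 0.0397 F [-3.6  0.6  1. ] M [ 0.16  1.53 -0.1 ]
```

{"api": "send_rows", "payload": {"plan": [[[0,0,0],[-0.1,0,0]],[[0,0,0],[-0.2,0,0]],[[0,0,0],[-0.2,0,0]],[[0,0,0],[-0.2,0,0]],[[0,0,0],[-0.2,0,0]]]}}

```text
time_s: 14.35
tcp_pos: [0.5815, 0.3123, 0.0745]
eef_rot: [158.1, 89.7, 69.2]
contact_force: [-4.5, 2.7, -0.9]
gripper_width: 0.0394
```

```bash
python3 -c "
from h import *
plan([])"
```

```text
t 14.3 tcp [0.5815 0.3123 0.0745] phi 1.07 tilt 0.31 q [ 45.1  25.7 -11.5  -0.2 -52.4 136.1] w 0.0394 F [-4.5  2.7 -0.9] M [ 0.94  1.61 -0.19]
```

{"api": "send_rows", "payload": {"plan": [[[0,0,0],[0,0,0]],[[0,0,0],[0,0,0]],[[0,0,0],[0,0,0]],[[0,0,0],[0,0,0]],[[0,0,0],[0,0,0]]], "jaw": 0.5}}

```text
time_s: 14.85
tcp_pos: [0.5817, 0.3122, 0.0746]
eef_rot: [155.7, 89.7, 66.7]
contact_force: [-0.8, 0.0, -0.0]
gripper_width: 0.0657
```

{"api": "send_rows", "payload": {"plan": [[[-0.25,0,0],[0,0,0]],[[-0.5,0,0],[0,0,0]],[[-0.75,0,0],[0,0,0]],[[-0.9,0,0],[0,0,0]],[[-0.9,0,0],[0,0,0]]]}}

```text
time_s: 15.35
tcp_pos: [0.5832, 0.3126, 0.2143]
eef_rot: [137.9, 89.3, 48.9]
contact_force: [0.6, -0.5, -0.8]
gripper_width: 0.0657
```

```bash
cat >> h.py <<'E'
def pointer(c,k=(.582,.3075)):
    """angle of white line, deg CCW from world +x, using knob-top plane z=.1055"""
    K=c["mtx"]; Pm=c["pose"]; g=np.arange(-.022,.0221,.0005); X,Y=np.meshgrid(g,g)
    w=np.stack([X+k[0],Y+k[1],np.full_like(X,.1055)],-1)
    q=(w-Pm[:3,3])@Pm[:3,:3]; u=q[...,0]/q[...,2]*K[0,0]+K[0,2]; v=q[...,1]/q[...,2]*K[1,1]+K[1,2]
    im=cv2.remap(c["color"].mean(2).astype(np.float32),u.astype(np.float32),v.astype(np.float32),cv2.INTER_CUBIC)
    R=np.hypot(X,Y); A=np.degrees(np.arctan2(Y,X))
    # knob disc refine: none; bright weight inside 16 mm
    m=(R<.016); wt=np.clip(im-60,0,None)*m
    out=[]
    for a in range(-180,180,10):
        s=m&(R>.004)&(np.abs((A-a+180)%360-180)<10); out.append(im[s].mean())
    o=np.array(out); i=o.argmax(); t=np.array([o[i-1],o[i],o[(i+1)%36]]); d=(t[0]-t[2])/(2*(t[0]-2*t[1]+t[2]))
    return round(-180+10*(i+d),1),o.round().astype(int).tolist(),im
E
python3 - <<'E'
from h import *
plan([])
for n in ("scene","top"):
    a,o,im=pointer(r.capture(n)); print(n,a,o)
a=np.zeros((480,640,3),np.uint8)
z=cv2.imread("pics/scene0.png")[:,:,::-1]; c=r.capture("scene"); c["color"]=z; print("start scene",pointer(c)[:2])
z=cv2.imread("pics/top0.png")[:,:,::-1]; c=r.capture("top"); c["color"]=z; print("start top",pointer(c)[:2])
E
```

```text
t 15.3 tcp [0.5832 0.3126 0.2143] phi 1.06 tilt 0.71 q [ 4.500e+01  1.910e+01 -2.200e+00 -1.000e-01 -6.810e+01  1.361e+02] w 0.0657 F [ 0.6 -0.5 -0.8] M [-0.14 -0.02 -0.04]
scene 165.8 [85, 68, 53, 39, 30, 24, 21, 20, 19, 18, 19, 20, 20, 20, 19, 19, 20, 20, 19, 19, 19, 19, 20, 21, 21, 22, 26, 30, 35, 43, 52, 62, 73, 84, 92, 93]
top 170.8 [107, 76, 57, 47, 44, 43, 43, 43, 43, 43, 44, 44, 44, 45, 47, 48, 48, 47, 46, 45, 45, 43, 42, 42, 42, 42, 42, 42, 44, 45, 47, 51, 61, 78, 103, 117]
start scene (np.float64(39.8), [27, 24, 23, 22, 20, 19, 19, 19, 19, 19, 19, 20, 20, 20, 21, 23, 26, 30, 42, 57, 75, 87, 91, 87, 78, 68, 56, 46, 38, 35, 34, 32, 31, 31, 30, 29])
start top (np.float64(35.0), [46, 46, 46, 46, 45, 45, 46, 46, 47, 47, 46, 46, 46, 47, 49, 50, 50, 51, 55, 64, 82, 99, 98, 84, 70, 61, 55, 50, 48, 48, 47, 47, 47, 47, 47, 47])
```

{"api": "send_rows", "payload": {"plan": [[[0,0,0],[0.19,0,0]],[[0,0,0],[0.38,0,0]],[[0,0,0],[0.57,0,0]],[[0,0,0],[0.76,0,0]],[[0,0,0],[0.95,0,0]]]}}

```text
time_s: 16.05
tcp_pos: [0.5804, 0.3108, 0.2068]
eef_rot: [-111.1, 89.8, 116.8]
contact_force: [0.6, 1.5, 0.4]
gripper_width: 0.0655
```

```bash
python3 -c "
from h import *
plan([(.5825,.308,.13,-45),(.5825,.308,.077,-45)])"
```

```text
t 16.1 tcp [0.5804 0.3108 0.2068] phi -42.07 tilt 0.16 q [ 45.   19.4  -2.6  -0.2 -67.9  93. ] w 0.0655 F [0.6 1.5 0.4] M [-0.17  0.11  0.01]
   (0.5825, 0.308, 0.13, -45) shift [0.512, 0.024, 0.005] turn [0.065, -0.001, 0.003]
   (0.5825, 0.308, 0.077, -45) shift [0.353, 0.0, 0.0] turn [0.0, 0.0, 0.0]
```

{"api": "send_rows", "payload": {"plan": [[[0.2,0.024,0.005],[0.065,0,0]],[[0.4,0.024,0.005],[0.065,0,0]],[[0.512,0.024,0.005],[0.065,0,0]],[[0.512,0.024,0.005],[0.065,0,0]],[[0.512,0.024,0.005],[0.065,0,0]]]}}

```text
time_s: 16.55
tcp_pos: [0.5825, 0.3077, 0.1294]
eef_rot: [-69.3, 89.9, 155.8]
contact_force: [0.6, -0.1, 0.4]
gripper_width: 0.066
```

{"api": "send_rows", "payload": {"plan": [[[0.12,0,0],[0,0,0]],[[0.24,0,0],[0,0,0]],[[0.34,0,0],[0,0,0]],[[0.34,0,0],[0,0,0]],[[0.34,0,0],[0,0,0]]]}}

```text
time_s: 17.05
tcp_pos: [0.5827, 0.308, 0.079]
eef_rot: [-76.3, 89.9, 148.8]
contact_force: [-0.8, -0.2, -0.1]
gripper_width: 0.0659
```

{"api": "send_rows", "payload": {"plan": [[[0,0,0],[0,0,0]],[[0,0,0],[0,0,0]],[[0,0,0],[0,0,0]],[[0,0,0],[0,0,0]],[[0,0,0],[0,0,0]]], "jaw": -1, "force": 45}}

```text
time_s: 17.55
tcp_pos: [0.582, 0.3092, 0.0797]
eef_rot: [-101.5, 89.8, 123.6]
contact_force: [-6.4, 4.1, 3.7]
gripper_width: 0.0388
```

```bash
python3 -c "
from h import *
plan([])"
```

```text
t 17.6 tcp [0.582  0.3092 0.0797] phi -44.96 tilt 0.2 q [ 44.8  25.5 -11.1  -0.2 -53.4  90.4] w 0.0388 F [-6.4  4.1  3.7] M [1.52 2.25 0.03]
```

{"api": "send_rows", "payload": {"plan": [[[0,0,0],[-0.1,0,0]],[[0,0,0],[-0.2,0,0]],[[0,0,0],[-0.3,0,0]],[[0,0,0],[-0.3,0,0]],[[0,0,0],[-0.3,0,0]]]}}

```text
time_s: 18.05
tcp_pos: [0.5816, 0.309, 0.0796]
eef_rot: [-104.8, 89.8, 133.6]
contact_force: [-3.1, -0.3, 1.0]
gripper_width: 0.0392
```

```bash
python3 -c "
from h import *
plan([])"
```

```text
t 18.1 tcp [0.5816 0.309  0.0796] phi -31.65 tilt 0.22 q [ 44.8  25.5 -11.1  -0.3 -53.4 103.7] w 0.0392 F [-3.1 -0.3  1. ] M [-0.2   1.   -0.97]
```

Mz of -0.97 N·m after 13° with the firmer grip confirms the slack stop. Next is the core.

{"api": "send_rows", "payload": {"plan": [[[0,0,0],[0,0,0]],[[0,0,0],[0,0,0]],[[0,0,0],[0,0,0]],[[0,0,0],[0,0,0]],[[0,0,0],[0,0,0]]], "jaw": 0.5}}

```text
time_s: 18.55
tcp_pos: [0.5817, 0.3091, 0.0797]
eef_rot: [-106.0, 89.8, 132.4]
contact_force: [-0.1, 0.2, 0.3]
gripper_width: 0.0651
```

{"api": "send_rows", "payload": {"plan": [[[-0.2,0,0],[0,0,0]],[[-0.4,0,0],[0,0,0]],[[-0.6,0,0],[0,0,0]],[[-0.7,0,0],[0,0,0]],[[-0.7,0,0],[0,0,0]]]}}

```text
time_s: 19.05
tcp_pos: [0.5833, 0.3097, 0.1879]
eef_rot: [-164.6, 89.7, 73.7]
contact_force: [-0.7, 0.5, -0.9]
gripper_width: 0.0658
```

Run:
```python
from h import *
plan([(.588,.23,.18,-58),(.590,.1512,.14,-85.6),(.590,.1512,.06,-85.6),(.590,.1512,.012,-85.6)])
for n in ("scene","top"):
    a,o,im=pointer(r.capture(n)); print(n,a)
```

```text
t 19.1 tcp [0.5833 0.3097 0.1879] phi -31.62 tilt 0.35 q [ 44.7  20.2  -4.   -0.2 -65.5 103.7] w 0.0658 F [-0.7  0.5 -0.9] M [-0.18  0.04 -0.03]
   (0.588, 0.23, 0.18, -58) shift [0.05, 0.305, 0.436] turn [0.586, -0.007, 0.004]
   (0.59, 0.1512, 0.14, -85.6) shift [0.267, 0.453, 0.267] turn [0.613, 0.0, 0.0]
   (0.59, 0.1512, 0.06, -85.6) shift [0.533, 0.0, 0.0] turn [0.0, 0.0, 0.0]
   (0.59, 0.1512, 0.012, -85.6) shift [0.32, 0.0, 0.0] turn [0.0, 0.0, 0.0]
scene 166.0
top 171.0
```

{"api": "send_rows", "payload": {"plan": [[[0.05,0.1,0.15],[0.15,0,0]],[[0.05,0.2,0.3],[0.3,0,0]],[[0.05,0.305,0.436],[0.45,0,0]],[[0.05,0.305,0.436],[0.586,0,0]],[[0.05,0.305,0.436],[0.586,0,0]]], "jaw": 0.14}}

```text
time_s: 19.65
tcp_pos: [0.5859, 0.228, 0.1755]
eef_rot: [-58.4, 89.7, 153.4]
contact_force: [-0.5, 0.1, -0.1]
gripper_width: 0.05
```

{"api": "send_rows", "payload": {"plan": [[[0.1,0.15,0.1],[0.15,0,0]],[[0.2,0.3,0.2],[0.3,0,0]],[[0.267,0.453,0.267],[0.45,0,0]],[[0.267,0.453,0.267],[0.613,0,0]],[[0.267,0.453,0.267],[0.613,0,0]]]}}

```text
time_s: 20.15
tcp_pos: [0.5872, 0.1488, 0.1342]
eef_rot: [-15.6, 89.7, 168.7]
contact_force: [0.3, 0.2, 0.0]
gripper_width: 0.0501
```

Run:
```python
from h import *
plan([(.590,.1512,.06,-85.6),(.590,.1512,.012,-85.6)])
```

```text
t 20.1 tcp [0.5872 0.1488 0.1342] phi -85.75 tilt 0.34 q [ 32.5  18.1 -14.6  -0.3 -57.5  61.9] w 0.0501 F [0.3 0.2 0. ] M [-0.03  0.11 -0.  ]
   (0.59, 0.1512, 0.06, -85.6) shift [0.494, -0.014, -0.023] turn [-0.003, 0.007, 0.002]
   (0.59, 0.1512, 0.012, -85.6) shift [0.32, 0.0, 0.0] turn [0.0, 0.0, 0.0]
```

{"api": "send_rows", "payload": {"plan": [[[0.2,-0.014,-0.023],[0,0.007,0]],[[0.4,-0.014,-0.023],[0,0.007,0]],[[0.494,-0.014,-0.023],[0,0.007,0]],[[0.494,-0.014,-0.023],[0,0.007,0]],[[0.494,-0.014,-0.023],[0,0.007,0]]]}}

```text
time_s: 20.65
tcp_pos: [0.5905, 0.1518, 0.0607]
eef_rot: [-99.2, 89.9, 85.2]
contact_force: [0.5, -0.1, 1.0]
gripper_width: 0.0497
```

{"api": "send_rows", "payload": {"plan": [[[0.1,0,0],[0,0,0]],[[0.2,0,0],[0,0,0]],[[0.3,0,0],[0,0,0]],[[0.32,0,0],[0,0,0]],[[0.32,0,0],[0,0,0]]]}}

```text
time_s: 21.15
tcp_pos: [0.5911, 0.1522, 0.0136]
eef_rot: [-126.1, 89.9, 58.4]
contact_force: [0.4, 0.8, 0.0]
gripper_width: 0.0499
```

{"api": "send_rows", "payload": {"plan": [[[0,0,0],[0,0,0]],[[0,0,0],[0,0,0]],[[0,0,0],[0,0,0]],[[0,0,0],[0,0,0]],[[0,0,0],[0,0,0]]], "jaw": -1, "force": 10}}

```text
time_s: 21.65
tcp_pos: [0.5914, 0.1523, 0.014]
eef_rot: [-135.7, 89.9, 48.8]
contact_force: [-0.3, -0.2, 3.1]
gripper_width: 0.0236
```

Run:
```python
from h import *
plan([(.590,.1512,.16,-85.6),(.487,.192,.16,-85.6),(.3865,.233,.16,-85.6),(.3865,.233,.05,-85.6)])
```

```text
t 21.6 tcp [0.5914 0.1523 0.014 ] phi -85.52 tilt 0.14 q [ 32.7  26.  -21.2  -0.1 -42.7  61.8] w 0.0236 F [-0.3 -0.2  3.1] M [-0.17  0.22  0.07]
   (0.59, 0.1512, 0.16, -85.6) shift [-0.974, 0.005, 0.008] turn [0.002, -0.002, 0.002]
   (0.487, 0.192, 0.16, -85.6) shift [0.0, -0.324, 0.664] turn [0.0, 0.0, 0.0]
   (0.3865, 0.233, 0.16, -85.6) shift [0.0, -0.324, 0.647] turn [0.0, 0.0, 0.0]
   (0.3865, 0.233, 0.05, -85.6) shift [0.733, 0.0, 0.0] turn [0.0, 0.0, 0.0]
```

{"api": "send_rows", "payload": {"plan": [[[-0.25,0,0],[0,0,0]],[[-0.5,0,0],[0,0,0]],[[-0.75,0,0],[0,0,0]],[[-0.974,0,0],[0,0,0]],[[-0.974,0,0],[0,0,0]]]}}

```text
time_s: 22.15
tcp_pos: [0.5939, 0.1531, 0.1657]
eef_rot: [-155.6, 89.4, 28.9]
contact_force: [0.0, 0.3, -0.7]
gripper_width: 0.0236
```

{"api": "send_rows", "payload": {"plan": [[[0,-0.1,0.2],[0,0,0]],[[0,-0.2,0.4],[0,0,0]],[[0,-0.3,0.6],[0,0,0]],[[0,-0.324,0.66],[0,0,0]],[[0,-0.324,0.66],[0,0,0]]]}}

```text
time_s: 22.65
tcp_pos: [0.4903, 0.1941, 0.1652]
eef_rot: [-154.2, 89.3, 30.4]
contact_force: [0.3, 0.8, 0.4]
gripper_width: 0.0235
```

{"api": "send_rows", "payload": {"plan": [[[0,-0.1,0.2],[0,0,0]],[[0,-0.2,0.4],[0,0,0]],[[0,-0.3,0.6],[0,0,0]],[[0,-0.324,0.65],[0,0,0]],[[0,-0.324,0.65],[0,0,0]]]}}

```text
time_s: 23.15
tcp_pos: [0.3892, 0.2352, 0.1646]
eef_rot: [-153.6, 89.3, 31.1]
contact_force: [-0.6, -0.0, -0.1]
gripper_width: 0.0236
```

Run:
```python
from h import *
plan([(.3865,.233,.05,-85.6)])
```

```text
t 23.1 tcp [0.3892 0.2352 0.1646] phi -85.26 tilt 0.7 q [ 56.4   1.6 -31.2   0.4 -56.5  38.2] w 0.0236 F [-0.6 -0.  -0.1] M [-0.05  0.09 -0.02]
   (0.3865, 0.233, 0.05, -85.6) shift [0.764, 0.017, 0.027] turn [0.007, -0.014, 0.007]
```

{"api": "send_rows", "payload": {"plan": [[[0.2,0.017,0.027],[0,-0.014,0.007]],[[0.4,0.017,0.027],[0,-0.014,0.007]],[[0.6,0.017,0.027],[0,-0.014,0.007]],[[0.72,0.017,0.027],[0,-0.014,0.007]],[[0.764,0.017,0.027],[0,-0.014,0.007]]]}}

```text
time_s: 23.65
tcp_pos: [0.3869, 0.2318, 0.0479]
eef_rot: [51.9, 89.8, -123.5]
contact_force: [-0.4, -0.3, 0.6]
gripper_width: 0.0238
```

{"api": "send_rows", "payload": {"plan": [[[0,0,0],[0,0,0]],[[0,0,0],[0,0,0]],[[0,0,0],[0,0,0]],[[0,0,0],[0,0,0]],[[0,0,0],[0,0,0]]], "jaw": -0.15}}

```text
time_s: 24.15
tcp_pos: [0.3872, 0.2322, 0.0486]
eef_rot: [53.1, 89.9, -122.2]
contact_force: [0.6, 0.1, -0.6]
gripper_width: 0.0374
```

{"api": "send_rows", "payload": {"plan": [[[-0.2,0,0],[0,0,0]],[[-0.4,0,0],[0,0,0]],[[-0.6,0,0],[0,0,0]],[[-0.8,0,0],[0,0,0]],[[-0.95,0,0],[0,0,0]]]}}

```text
time_s: 24.65
tcp_pos: [0.3876, 0.2329, 0.1936]
eef_rot: [-166.4, 90.0, 18.3]
contact_force: [0.1, 0.2, -0.4]
gripper_width: 0.0373
```

Run:
```python
from h import *; from fit import *
plan([(.46,.11,.19,-85.6),(.53,-.01,.19,-96.6),(.6096,-.1232,.19,-96.6),(.6096,-.1232,.1,-96.6),(.6096,-.1232,.06,-96.6)])
c=r.capture("scene")
for d in r.trace(c,"core")[:2]:
    w=cloud(c); print(d["score"],d["uv"],np.nanmedian(w[d["mask"]],0))
s=c["color"]; save(c,"box.png",(290,130,350,190),5)
```

```text
t 24.6 tcp [0.3876 0.2329 0.1936] phi -85.3 tilt 0.03 q [ 56.1   0.2 -28.4   0.  -61.4  38.6] w 0.0373 F [ 0.1  0.2 -0.4] M [-0.02  0.07 -0.01]
   (0.46, 0.11, 0.19, -85.6) shift [0.024, 0.856, -0.414] turn [0.007, -0.001, 0.0]
   (0.53, -0.01, 0.19, -96.6) shift [-0.0, 0.833, -0.404] turn [0.244, 0.0, 0.0]
   (0.6096, -0.1232, 0.19, -96.6) shift [-0.0, 0.689, -0.614] turn [0.0, 0.0, 0.0]
   (0.6096, -0.1232, 0.1, -96.6) shift [0.6, 0.0, 0.0] turn [0.0, 0.0, 0.0]
   (0.6096, -0.1232, 0.06, -96.6) shift [0.267, 0.0, 0.0] turn [0.0, 0.0, 0.0]
```

{"api": "send_rows", "payload": {"plan": [[[0.02,0.2,-0.1],[0,0,0]],[[0.02,0.4,-0.2],[0,0,0]],[[0.02,0.6,-0.3],[0,0,0]],[[0.02,0.8,-0.4],[0,0,0]],[[0.02,0.856,-0.414],[0,0,0]]]}}

```text
time_s: 25.25
tcp_pos: [0.4618, 0.1091, 0.1911]
eef_rot: [-141.1, 89.8, 43.5]
contact_force: [-0.5, -0.1, -1.3]
gripper_width: 0.0373
```

{"api": "send_rows", "payload": {"plan": [[[0,0.2,-0.1],[0.08,0,0]],[[0,0.4,-0.2],[0.16,0,0]],[[0,0.6,-0.3],[0.244,0,0]],[[0,0.8,-0.4],[0.244,0,0]],[[0,0.833,-0.404],[0.244,0,0]]]}}

```text
time_s: 25.75
tcp_pos: [0.5331, -0.0126, 0.1902]
eef_rot: [-125.9, 89.8, 47.6]
contact_force: [-0.3, -0.7, -0.5]
gripper_width: 0.0376
```

{"api": "send_rows", "payload": {"plan": [[[0,0.2,-0.18],[0,0,0]],[[0,0.4,-0.36],[0,0,0]],[[0,0.6,-0.54],[0,0,0]],[[0,0.689,-0.614],[0,0,0]],[[0,0.689,-0.614],[0,0,0]]]}}

```text
time_s: 26.25
tcp_pos: [0.6132, -0.1267, 0.1889]
eef_rot: [-91.9, 89.9, 81.5]
contact_force: [-0.3, -0.5, -0.6]
gripper_width: 0.0373
```

Run:
```python
from h import *; from fit import *
plan([(.6096,-.1232,.11,-96.6),(.6096,-.1232,.072,-96.6)])
for n in ("top","scene"):
    P=cloud(r.capture(n)).reshape(-1,3); P=P[np.isfinite(P[:,0])]
    q=P[(abs(P[:,0]-.3865)<.038)&(abs(P[:,1]-.233)<.038)]; print(n,np.percentile(q[:,2],[5,25,50,75,95]).round(3))
    q=q[(q[:,2]>.018)&(q[:,2]<.055)]; print(len(q), q.mean(0).round(3))
    k=P[np.hypot(P[:,0]-.59,P[:,1]-.1515)<.012]; print("old core place z",np.median(k[:,2]).round(3))
```

```text
t 26.2 tcp [ 0.6132 -0.1267  0.1889] phi -96.61 tilt 0.11 q [  6.1  17.2  -8.3  -0.1 -64.5  77.3] w 0.0373 F [-0.3 -0.5 -0.6] M [-0.05  0.26 -0.  ]
   (0.6096, -0.1232, 0.11, -96.6) shift [0.526, -0.019, 0.026] turn [-0.0, -0.0, 0.003]
   (0.6096, -0.1232, 0.072, -96.6) shift [0.253, 0.0, 0.0] turn [0.0, 0.0, 0.0]
top [0.001 0.003 0.005 0.008 0.036]
133 [0.385 0.231 0.033]
old core place z nan
scene [0.005 0.011 0.028 0.036 0.039]
76 [0.393 0.231 0.033]
old core place z 0.009
  return _methods._mean(a, axis=axis, dtype=dtype,
  ret = ret.dtype.type(ret / rcount)
```

The core is in the box (cloud centre (0.39, 0.231), top z about 0.037). Now I'll pick roll A.

{"api": "send_rows", "payload": {"plan": [[[0.2,-0.019,0.026],[0,0,0]],[[0.4,-0.019,0.026],[0,0,0]],[[0.5,-0.019,0.026],[0,0,0]],[[0.526,-0.019,0.026],[0,0,0]],[[0.526,-0.019,0.026],[0,0,0]]]}}

```text
time_s: 26.85
tcp_pos: [0.6084, -0.1206, 0.1108]
eef_rot: [-90.4, 89.9, 83.2]
contact_force: [0.4, 0.1, -0.1]
gripper_width: 0.0374
```

{"api": "send_rows", "payload": {"plan": [[[0.1,0,0],[0,0,0]],[[0.2,0,0],[0,0,0]],[[0.253,0,0],[0,0,0]],[[0.253,0,0],[0,0,0]],[[0.253,0,0],[0,0,0]]]}}

```text
time_s: 27.35
tcp_pos: [0.609, -0.1204, 0.0739]
eef_rot: [-119.7, 89.8, 53.9]
contact_force: [-0.5, -0.4, -0.3]
gripper_width: 0.0369
```

{"api": "send_rows", "payload": {"plan": [[[0,0,0],[0,0,0]],[[0,0,0],[0,0,0]],[[0,0,0],[0,0,0]],[[0,0,0],[0,0,0]],[[0,0,0],[0,0,0]]], "jaw": -1, "force": 35}}

```text
time_s: 27.85
tcp_pos: [0.6096, -0.1205, 0.0745]
eef_rot: [-137.1, 89.8, 36.5]
contact_force: [0.6, 0.4, 3.9]
gripper_width: 0.0232
```

Run:
```python
from h import *
a=dw(-.001,.0795); m=dw(-.001,-.02)
p=pose()[0]
print(a,m); plan([(p[0],p[1],.2,-96.6),(.602,0.01,.2,-91),(*m,.2,-85.6),(*a,.2,-85.6),(*a,.11,-85.6),(*a,p[2]+.004,-85.6)])
```

```text
[0.5859 0.2332] [0.5935 0.134 ]
t 27.9 tcp [ 0.6096 -0.1205  0.0745] phi -96.41 tilt 0.2 q [  6.7  22.7 -16.7  -0.1 -50.5  76.9] w 0.0232 F [0.6 0.4 3.9] M [0.09 0.14 0.05]
   (np.float64(0.6095558679852283), np.float64(-0.12045162046257375), 0.2, -96.6) shift [-0.837, -0.002, -0.002] turn [0.004, -0.003, 0.003]
   (0.602, 0.01, 0.2, -91) shift [0.0, -0.858, 0.15] turn [-0.124, 0.0, 0.0]
   (np.float64(0.5935), np.float64(0.134), 0.2, -85.6) shift [-0.0, -0.826, 0.071] turn [-0.12, 0.0, 0.0]
   (np.float64(0.5859), np.float64(0.2332), 0.2, -85.6) shift [0.0, -0.663, -0.0] turn [0.0, 0.0, 0.0]
   (np.float64(0.5859), np.float64(0.2332), 0.11, -85.6) shift [0.6, 0.0, 0.0] turn [0.0, 0.0, 0.0]
   (np.float64(0.5859), np.float64(0.2332), np.float64(0.07845639486121384), -85.6) shift [0.21, 0.0, 0.0] turn [0.0, 0.0, 0.0]
```

{"api": "send_rows", "payload": {"plan": [[[-0.15,0,0],[0,0,0]],[[-0.35,0,0],[0,0,0]],[[-0.55,0,0],[0,0,0]],[[-0.75,0,0],[0,0,0]],[[-0.84,0,0],[0,0,0]]]}}

```text
time_s: 28.35
tcp_pos: [0.61, -0.1208, 0.2031]
eef_rot: [-154.5, 89.7, 19.1]
contact_force: [-0.1, -0.4, -2.1]
gripper_width: 0.0236
```

{"api": "send_rows", "payload": {"plan": [[[0,-0.15,0.03],[-0.03,0,0]],[[0,-0.35,0.06],[-0.06,0,0]],[[0,-0.55,0.1],[-0.09,0,0]],[[0,-0.75,0.13],[-0.12,0,0]],[[0,-0.858,0.15],[-0.124,0,0]]]}}

```text
time_s: 28.85
tcp_pos: [0.6012, 0.0115, 0.2021]
eef_rot: [-151.2, 89.7, 28.0]
contact_force: [-0.9, 1.0, -1.7]
gripper_width: 0.0231
```

{"api": "send_rows", "payload": {"plan": [[[0,-0.15,0.014],[-0.03,0,0]],[[0,-0.35,0.03],[-0.06,0,0]],[[0,-0.55,0.05],[-0.09,0,0]],[[0,-0.75,0.07],[-0.12,0,0]],[[0,-0.826,0.071],[-0.12,0,0]]]}}

```text
time_s: 29.35
tcp_pos: [0.5915, 0.1375, 0.2014]
eef_rot: [-149.6, 89.8, 35.2]
contact_force: [0.5, 0.3, -1.6]
gripper_width: 0.0231
```

{"api": "send_rows", "payload": {"plan": [[[0,-0.15,0],[0,0,0]],[[0,-0.35,0],[0,0,0]],[[0,-0.55,0],[0,0,0]],[[0,-0.66,0],[0,0,0]],[[0,-0.66,0],[0,0,0]]]}}

```text
time_s: 29.85
tcp_pos: [0.583, 0.2375, 0.2006]
eef_rot: [-145.8, 89.9, 39.0]
contact_force: [0.6, -0.0, -1.5]
gripper_width: 0.0235
```

Run:
```python
from h import *
a=dw(-.001,.0795)
plan([(*a,.12,-85.6),(*a,.0785,-85.6)])
```

```text
t 29.9 tcp [0.583  0.2375 0.2006] phi -85.17 tilt 0.13 q [ 39.9  16.9  -7.1   0.  -65.9  54.9] w 0.0235 F [ 0.6 -0.  -1.5] M [-0.15  0.15  0.05]
   (np.float64(0.5859), np.float64(0.2332), 0.12, -85.6) shift [0.538, 0.031, -0.016] turn [0.01, -0.002, 0.002]
   (np.float64(0.5859), np.float64(0.2332), 0.0785, -85.6) shift [0.277, 0.0, 0.0] turn [0.0, 0.0, 0.0]
```

{"api": "send_rows", "payload": {"plan": [[[0.15,0.031,-0.016],[0.01,0,0]],[[0.35,0.031,-0.016],[0.01,0,0]],[[0.538,0.031,-0.016],[0.01,0,0]],[[0.538,0.031,-0.016],[0.01,0,0]],[[0.538,0.031,-0.016],[0.01,0,0]]]}}

```text
time_s: 30.35
tcp_pos: [0.5862, 0.2322, 0.1202]
eef_rot: [-171.3, 89.9, 13.1]
contact_force: [-0.3, 0.1, -0.4]
gripper_width: 0.0235
```

Run:
```python
from h import *; from fit import *
a=dw(-.001,.0795)
plan([(*a,.0785,-85.6)])
p=pose()[0]
for n in ("scene","top"):
    P=cloud(r.capture(n)).reshape(-1,3); P=P[np.isfinite(P[:,0])]
    z=p[2]-.0745+.0495
    k=P[(np.hypot(P[:,0]-a[0],P[:,1]-a[1])<.06)&(P[:,2]<p[2]+.004)]
    f=fit(k,roll,(*a,DY),z=z,zmin=z-.03); print(n,f[0][:2].round(4),np.degrees(f[0][2]).round(1),f[1:])
    k=P[(np.hypot(P[:,0]-D[0],P[:,1]-D[1])<.25)&(P[:,2]<.076)]; f=fit(k,disp,(*D,DY),zmin=.012); print(" disp",f[0][:2].round(4),np.degrees(f[0][2]).round(2),f[1:])
```

```text
t 30.4 tcp [0.5862 0.2322 0.1202] phi -85.65 tilt 0.07 q [ 39.3  20.8 -12.7   0.  -56.4  55. ] w 0.0235 F [-0.3  0.1 -0.4] M [-0.13  0.06  0.02]
   (np.float64(0.5859), np.float64(0.2332), 0.0785, -85.6) shift [0.278, -0.007, 0.002] turn [-0.001, -0.002, 0.0]
scene [0.5871 0.2309] 4.5 (np.float64(0.0016879469067975655), 417)
 disp [0.595  0.1539] 4.74 (np.float64(0.0027633535288686373), 1374)
top [0.556  0.2582] 98.4 (np.float64(0.003849761447537991), 176)
 disp [0.5924 0.1553] 4.47 (np.float64(0.0034129464423842634), 1166)
```

{"api": "send_rows", "payload": {"plan": [[[0.08,-0.007,-0.01],[0,0,0]],[[0.16,-0.007,-0.01],[0,0,0]],[[0.24,-0.007,-0.01],[0,0,0]],[[0.278,-0.007,-0.01],[0,0,0]],[[0.278,-0.007,-0.01],[0,0,0]]]}}

```text
time_s: 30.95
tcp_pos: [0.588, 0.234, 0.0786]
eef_rot: [-159.3, 89.9, 25.1]
contact_force: [-0.1, 0.2, -0.9]
gripper_width: 0.0234
```

```bash
sed -i 's/D=np.array(\[.593,.154\])/D=np.array([.594,.154])/' h.py
python3 - <<'E'
from h import *
plan([])
E
```

```text
t 30.9 tcp [0.588  0.234  0.0786] phi -85.63 tilt 0.13 q [ 39.4  23.4 -15.    0.  -51.5  55. ] w 0.0234 F [-0.1  0.2 -0.9] M [-0.08  0.14  0.04]
```

{"api": "send_rows", "payload": {"plan": [[[0.01,0,0],[0,0,0]],[[0.015,0,0],[0,0,0]],[[0.015,0,0],[0,0,0]],[[0.015,0,0],[0,0,0]],[[0.015,0,0],[0,0,0]]]}}

```text
time_s: 31.45
tcp_pos: [0.5886, 0.2343, 0.0778]
eef_rot: [-161.5, 89.8, 22.9]
contact_force: [-2.3, -0.8, 4.8]
gripper_width: 0.0236
```

{"api": "send_rows", "payload": {"plan": [[[0,0,0],[0,0,0]],[[0,0,0],[0,0,0]],[[0,0,0],[0,0,0]],[[0,0,0],[0,0,0]],[[0,0,0],[0,0,0]]], "jaw": -0.3}}

```text
time_s: 31.95
tcp_pos: [0.5886, 0.2343, 0.0776]
eef_rot: [-161.9, 89.8, 22.5]
contact_force: [0.1, -0.6, 0.0]
gripper_width: 0.0302
```

{"api": "send_rows", "payload": {"plan": [[[-0.1,0,0],[0,0,0]],[[-0.25,0,0],[0,0,0]],[[-0.45,0,0],[0,0,0]],[[-0.6,0,0],[0,0,0]],[[-0.6,0,0],[0,0,0]]]}}

```text
time_s: 32.45
tcp_pos: [0.5901, 0.2352, 0.1715]
eef_rot: [-157.5, 89.4, 26.9]
contact_force: [0.8, 0.2, 0.2]
gripper_width: 0.0305
```

Run:
```python
from h import *; from fit import *
plan([(.592,.1,.17,-85.6),(.597,-.045,.17,-91),(.6005,-.18,.16,-96.6),(.6008,-.1990,.11,-96.6),(.6008,-.1990,.072,-96.6)])
a=dw(0,.0795)
P=cloud(r.capture("scene")).reshape(-1,3); P=P[np.isfinite(P[:,0])]
k=P[(np.hypot(P[:,0]-a[0],P[:,1]-a[1])<.06)&(P[:,2]<.12)]
f=fit(k,roll,(*a,DY),z=.0515,zmin=.03); print("roll placed",f[0][:2].round(4),np.degrees(f[0][2]).round(1),f[1:],k[:,2].max())
```

```text
t 32.5 tcp [0.5901 0.2352 0.1715] phi -85.57 tilt 0.57 q [ 39.4  18.4  -9.    0.1 -62.   55. ] w 0.0305 F [0.8 0.2 0.2] M [-0.04  0.09 -0.04]
   (0.592, 0.1, 0.17, -85.6) shift [0.006, 0.899, 0.057] turn [0.001, -0.012, 0.005]
   (0.597, -0.045, 0.17, -91) shift [-0.0, 0.966, 0.041] turn [0.12, 0.0, 0.0]
   (0.6005, -0.18, 0.16, -96.6) shift [0.067, 0.899, -0.039] turn [0.124, 0.0, 0.0]
   (0.6008, -0.199, 0.11, -96.6) shift [0.333, 0.126, -0.017] turn [0.0, 0.0, 0.0]
   (0.6008, -0.199, 0.072, -96.6) shift [0.253, 0.0, 0.0] turn [0.0, 0.0, 0.0]
roll placed [0.5886 0.2316] 4.7 (np.float64(0.001947325762516116), 568) 0.11101205194818786
```

{"api": "send_rows", "payload": {"plan": [[[0,0.2,0.01],[0,-0.012,0.005]],[[0,0.4,0.02],[0,-0.012,0.005]],[[0,0.6,0.04],[0,-0.012,0.005]],[[0,0.8,0.057],[0,-0.012,0.005]],[[0,0.9,0.057],[0,-0.012,0.005]]], "jaw": -0.1}}

```text
time_s: 33.0
tcp_pos: [0.59, 0.0973, 0.1679]
eef_rot: [16.8, 89.7, -158.9]
contact_force: [0.2, 0.8, -0.3]
gripper_width: 0.0394
```

{"api": "send_rows", "payload": {"plan": [[[0,0.2,0.01],[0.03,0,0]],[[0,0.4,0.02],[0.06,0,0]],[[0,0.6,0.03],[0.09,0,0]],[[0,0.8,0.04],[0.12,0,0]],[[0,0.966,0.04],[0.12,0,0]]]}}

```text
time_s: 33.5
tcp_pos: [0.5945, -0.0488, 0.1674]
eef_rot: [19.0, 89.6, -162.1]
contact_force: [-0.1, 0.3, 0.4]
gripper_width: 0.0392
```

{"api": "send_rows", "payload": {"plan": [[[0,0.2,-0.01],[0.03,0,0]],[[0,0.4,-0.02],[0.06,0,0]],[[0,0.6,-0.03],[0.09,0,0]],[[0.067,0.8,-0.04],[0.124,0,0]],[[0.067,0.9,-0.04],[0.124,0,0]]]}}

```text
time_s: 34.0
tcp_pos: [0.5968, -0.1856, 0.1553]
eef_rot: [16.2, 89.5, -170.6]
contact_force: [0.4, 0.1, -0.8]
gripper_width: 0.0393
```

Run:
```python
from h import *; from fit import *
plan([(.6008,-.1990,.11,-96.6),(.6008,-.1990,.072,-96.6)])
```

```text
t 34.0 tcp [ 0.5968 -0.1856  0.1553] phi -96.85 tilt 0.52 q [  0.6  18.8 -10.6   0.1 -61.1  82.5] w 0.0393 F [ 0.4  0.1 -0.8] M [-0.06  0.22  0.06]
   (0.6008, -0.199, 0.11, -96.6) shift [0.302, 0.085, -0.04] turn [-0.005, 0.011, -0.003]
   (0.6008, -0.199, 0.072, -96.6) shift [0.253, 0.0, 0.0] turn [0.0, 0.0, 0.0]
```

{"api": "send_rows", "payload": {"plan": [[[0.1,0.085,-0.04],[0,0.011,0]],[[0.2,0.085,-0.04],[0,0.011,0]],[[0.302,0.085,-0.04],[0,0.011,0]],[[0.302,0.085,-0.04],[0,0.011,0]],[[0.302,0.085,-0.04],[0,0.011,0]]]}}

```text
time_s: 34.5
tcp_pos: [0.6008, -0.1988, 0.1099]
eef_rot: [69.2, 89.8, -117.6]
contact_force: [-0.4, 0.2, -0.4]
gripper_width: 0.0393
```

{"api": "send_rows", "payload": {"plan": [[[0.1,0,0],[0,0,0]],[[0.2,0,0],[0,0,0]],[[0.26,0,0],[0,0,0]],[[0.26,0,0],[0,0,0]],[[0.26,0,0],[0,0,0]]]}}

```text
time_s: 35.0
tcp_pos: [0.6013, -0.1989, 0.0717]
eef_rot: [84.3, 89.8, -102.5]
contact_force: [0.0, -0.1, 0.2]
gripper_width: 0.0391
```

{"api": "send_rows", "payload": {"plan": [[[0,0,0],[0,0,0]],[[0,0,0],[0,0,0]],[[0,0,0],[0,0,0]],[[0,0,0],[0,0,0]],[[0,0,0],[0,0,0]]], "jaw": -1, "force": 35}}

```text
time_s: 35.5
tcp_pos: [0.6018, -0.1989, 0.0723]
eef_rot: [105.3, 89.8, -81.4]
contact_force: [0.3, 1.0, 3.3]
gripper_width: 0.0239
```

{"api": "send_rows", "payload": {"plan": [[[-0.15,0,0],[0,0,0]],[[-0.35,0,0],[0,0,0]],[[-0.55,0,0],[0,0,0]],[[-0.75,0,0],[0,0,0]],[[-0.84,0,0],[0,0,0]]]}}

```text
time_s: 36.0
tcp_pos: [0.6026, -0.1987, 0.201]
eef_rot: [142.9, 89.7, -43.9]
contact_force: [0.9, -0.5, -1.0]
gripper_width: 0.0237
```

Run:
```python
from h import *
a=dw(0,.0265); m=dw(0,-.12); print(a)
plan([(.602,-.07,.2,-91),(.602,.06,.2,-85.6),(*a,.2,-85.6),(*a,.12,-85.6),(*a,.078,-85.6)])
```

```text
[0.592  0.1804]
t 36.0 tcp [ 0.6026 -0.1987  0.201 ] phi -96.76 tilt 0.3 q [ -0.5  17.3  -6.6   0.2 -65.9  83.7] w 0.0237 F [ 0.9 -0.5 -1. ] M [-0.03  0.03 -0.06]
   (0.602, -0.07, 0.2, -91) shift [0.004, -0.852, 0.105] turn [-0.128, -0.005, -0.004]
   (0.602, 0.06, 0.2, -85.6) shift [0.0, -0.867, 0.015] turn [-0.12, 0.0, 0.0]
   (np.float64(0.592), np.float64(0.1804), 0.2, -85.6) shift [0.0, -0.805, 0.005] turn [0.0, 0.0, 0.0]
   (np.float64(0.592), np.float64(0.1804), 0.12, -85.6) shift [0.533, 0.0, 0.0] turn [0.0, 0.0, 0.0]
   (np.float64(0.592), np.float64(0.1804), 0.078, -85.6) shift [0.28, 0.0, 0.0] turn [0.0, 0.0, 0.0]
```

{"api": "send_rows", "payload": {"plan": [[[0,-0.15,0.02],[-0.03,0,0]],[[0,-0.35,0.04],[-0.06,-0.005,0]],[[0,-0.55,0.07],[-0.09,-0.005,0]],[[0,-0.75,0.1],[-0.128,-0.005,0]],[[0,-0.85,0.105],[-0.128,-0.005,0]]]}}

```text
time_s: 36.5
tcp_pos: [0.6012, -0.0683, 0.1994]
eef_rot: [59.2, 89.8, -121.7]
contact_force: [1.3, 0.0, -1.0]
gripper_width: 0.0234
```

{"api": "send_rows", "payload": {"plan": [[[0,-0.15,0],[-0.03,0,0]],[[0,-0.35,0.01],[-0.06,0,0]],[[0,-0.55,0.015],[-0.09,0,0]],[[0,-0.75,0.015],[-0.12,0,0]],[[0,-0.867,0.015],[-0.12,0,0]]]}}

```text
time_s: 37.0
tcp_pos: [0.6007, 0.0634, 0.1981]
eef_rot: [42.2, 89.8, -133.2]
contact_force: [0.1, 0.4, -1.7]
gripper_width: 0.0236
```

{"api": "send_rows", "payload": {"plan": [[[0,-0.15,0],[0,0,0]],[[0,-0.35,0],[0,0,0]],[[0,-0.55,0],[0,0,0]],[[0,-0.75,0],[0,0,0]],[[0,-0.8,0],[0,0,0]]]}}

```text
time_s: 37.5
tcp_pos: [0.5909, 0.1851, 0.197]
eef_rot: [37.4, 89.7, -138.0]
contact_force: [0.0, -0.2, -1.4]
gripper_width: 0.0232
```

Run:
```python
from h import *
a=dw(0,.0265)
plan([(*a,.12,-85.6),(*a,.0755,-85.6)])
```

```text
t 37.5 tcp [0.5909 0.1851 0.197 ] phi -85.4 tilt 0.29 q [ 35.5  16.4  -8.4   0.  -65.5  59.1] w 0.0232 F [ 0.  -0.2 -1.4] M [-0.15  0.11 -0.03]
   (np.float64(0.592), np.float64(0.1804), 0.12, -85.6) shift [0.513, 0.03, -0.007] turn [0.004, 0.005, -0.004]
   (np.float64(0.592), np.float64(0.1804), 0.0755, -85.6) shift [0.297, 0.0, 0.0] turn [0.0, 0.0, 0.0]
```

{"api": "send_rows", "payload": {"plan": [[[0.15,0.03,-0.007],[0,0.005,-0.004]],[[0.35,0.03,-0.007],[0,0.005,-0.004]],[[0.513,0.03,-0.007],[0,0.005,-0.004]],[[0.513,0.03,-0.007],[0,0.005,-0.004]],[[0.513,0.03,-0.007],[0,0.005,-0.004]]]}}

```text
time_s: 38.0
tcp_pos: [0.5922, 0.1798, 0.1201]
eef_rot: [47.3, 89.9, -128.2]
contact_force: [0.7, 0.2, -0.8]
gripper_width: 0.0235
```

{"api": "send_rows", "payload": {"plan": [[[0.08,0,0],[0,0,0]],[[0.16,0,0],[0,0,0]],[[0.24,0,0],[0,0,0]],[[0.297,0,0],[0,0,0]],[[0.297,0,0],[0,0,0]]]}}

```text
time_s: 38.5
tcp_pos: [0.5918, 0.1794, 0.0746]
eef_rot: [42.4, 89.8, -133.0]
contact_force: [-0.6, 0.4, -0.9]
gripper_width: 0.0237
```

Run:
```python
from h import *
a=dw(0,.0265)
plan([(*a,.0755,-85.6)])
```

```text
t 38.5 tcp [0.5918 0.1794 0.0746] phi -85.42 tilt 0.16 q [ 35.   22.6 -16.9   0.  -50.7  59.6] w 0.0237 F [-0.6  0.4 -0.9] M [-0.1   0.28  0.02]
   (np.float64(0.592), np.float64(0.1804), 0.0755, -85.6) shift [-0.006, -0.006, -0.002] turn [0.004, 0.003, -0.002]
```

{"api": "send_rows", "payload": {"plan": [[[0.008,0,0],[0,0,0]],[[0.008,0,0],[0,0,0]],[[0.008,0,0],[0,0,0]],[[0.008,0,0],[0,0,0]],[[0.008,0,0],[0,0,0]]], "jaw": -0.3}}

```text
time_s: 39.0
tcp_pos: [0.5919, 0.1795, 0.0735]
eef_rot: [44.9, 89.9, -130.6]
contact_force: [0.4, -0.5, -0.3]
gripper_width: 0.0307
```

{"api": "send_rows", "payload": {"plan": [[[-0.1,0,0],[0,0,0]],[[-0.25,0,0],[0,0,0]],[[-0.45,0,0],[0,0,0]],[[-0.6,0,0],[0,0,0]],[[-0.6,0,0],[0,0,0]]]}}

```text
time_s: 39.5
tcp_pos: [0.594, 0.1806, 0.1676]
eef_rot: [-170.7, 89.7, 13.9]
contact_force: [0.5, -0.4, -0.3]
gripper_width: 0.0307
```

Run:
```python
from h import *
plan([(.594,.04,.165,-87),(.594,-.1,.165,-92),(.594,-.235,.165,-96.6),(.5932,-.269,.11,-96.6),(.5932,-.269,.072,-96.6)])
```

```text
t 39.5 tcp [0.594  0.1806 0.1676] phi -85.39 tilt 0.26 q [ 35.   17.5 -10.9   0.1 -61.4  59.6] w 0.0307 F [ 0.5 -0.4 -0.3] M [-0.05  0.09  0.02]
   (0.594, 0.04, 0.165, -87) shift [0.016, 0.934, 0.076] turn [0.036, -0.006, 0.001]
   (0.594, -0.1, 0.165, -92) shift [0.0, 0.932, 0.049] turn [0.111, 0.0, 0.0]
   (0.594, -0.235, 0.165, -96.6) shift [0.0, 0.899, -0.031] turn [0.102, 0.0, 0.0]
   (0.5932, -0.269, 0.11, -96.6) shift [0.367, 0.226, -0.021] turn [0.0, 0.0, 0.0]
   (0.5932, -0.269, 0.072, -96.6) shift [0.253, 0.0, 0.0] turn [0.0, 0.0, 0.0]
```

{"api": "send_rows", "payload": {"plan": [[[0,0.2,0.02],[0,-0.006,0]],[[0,0.4,0.04],[0,-0.006,0]],[[0,0.6,0.06],[0.03,-0.006,0]],[[0.016,0.8,0.076],[0.036,-0.006,0]],[[0.016,0.934,0.076],[0.036,-0.006,0]]], "jaw": -0.1}}

```text
time_s: 40.0
tcp_pos: [0.5932, 0.0383, 0.1644]
eef_rot: [-27.1, 89.9, 155.8]
contact_force: [-0.6, -0.4, 0.3]
gripper_width: 0.0393
```

{"api": "send_rows", "payload": {"plan": [[[0,0.2,0.01],[0.03,0,0]],[[0,0.4,0.02],[0.06,0,0]],[[0,0.6,0.03],[0.09,0,0]],[[0,0.8,0.05],[0.11,0,0]],[[0,0.932,0.05],[0.11,0,0]]]}}

```text
time_s: 40.5
tcp_pos: [0.5922, -0.1035, 0.1639]
eef_rot: [-17.1, 89.9, 160.8]
contact_force: [0.5, 0.1, -0.1]
gripper_width: 0.0398
```

{"api": "send_rows", "payload": {"plan": [[[0,0.2,0],[0.03,0,0]],[[0,0.4,-0.01],[0.06,0,0]],[[0,0.6,-0.02],[0.09,0,0]],[[0,0.8,-0.03],[0.1,0,0]],[[0,0.9,-0.03],[0.1,0,0]]]}}

```text
time_s: 41.0
tcp_pos: [0.5912, -0.2405, 0.1631]
eef_rot: [-6.7, 89.8, 166.6]
contact_force: [-0.4, 0.3, -0.8]
gripper_width: 0.0393
```

Run:
```python
from h import *
plan([(.5932,-.269,.11,-96.6),(.5932,-.269,.072,-96.6)])
```

```text
t 41.0 tcp [ 0.5912 -0.2405  0.1631] phi -96.7 tilt 0.17 q [ -4.7  19.5  -8.5  -0.  -62.2  88. ] w 0.0393 F [-0.4  0.3 -0.8] M [-0.07  0.12  0.03]
   (0.5932, -0.269, 0.11, -96.6) shift [0.354, 0.187, -0.036] turn [-0.002, 0.004, 0.0]
   (0.5932, -0.269, 0.072, -96.6) shift [0.253, 0.0, 0.0] turn [0.0, 0.0, 0.0]
```

{"api": "send_rows", "payload": {"plan": [[[0.05,0.187,-0.036],[0,0,0]],[[0.15,0.187,-0.036],[0,0,0]],[[0.25,0.187,-0.036],[0,0,0]],[[0.35,0.187,-0.036],[0,0,0]],[[0.354,0.187,-0.036],[0,0,0]]]}}

```text
time_s: 41.5
tcp_pos: [0.5916, -0.2684, 0.1074]
eef_rot: [-9.1, 89.6, 164.2]
contact_force: [-0.8, 0.3, 0.4]
gripper_width: 0.0395
```

{"api": "send_rows", "payload": {"plan": [[[0.1,0,0],[0,0,0]],[[0.2,0,0],[0,0,0]],[[0.26,0,0],[0,0,0]],[[0.26,0,0],[0,0,0]],[[0.26,0,0],[0,0,0]]]}}

```text
time_s: 42.0
tcp_pos: [0.5918, -0.2683, 0.0691]
eef_rot: [-7.3, 89.6, 166.0]
contact_force: [1.2, 0.9, 0.5]
gripper_width: 0.039
```

{"api": "send_rows", "payload": {"plan": [[[0,0,0],[0,0,0]],[[0,0,0],[0,0,0]],[[0,0,0],[0,0,0]],[[0,0,0],[0,0,0]],[[0,0,0],[0,0,0]]], "jaw": -1, "force": 35}}

```text
time_s: 42.5
tcp_pos: [0.5922, -0.2684, 0.0697]
eef_rot: [-7.6, 89.7, 165.7]
contact_force: [-0.0, 0.6, 3.8]
gripper_width: 0.0235
```

{"api": "send_rows", "payload": {"plan": [[[-0.15,0,0],[0,0,0]],[[-0.35,0,0],[0,0,0]],[[-0.55,0,0],[0,0,0]],[[-0.75,0,0],[0,0,0]],[[-0.84,0,0],[0,0,0]]]}}

```text
time_s: 43.0
tcp_pos: [0.5938, -0.269, 0.1985]
eef_rot: [-3.5, 89.9, 169.8]
contact_force: [0.4, 0.2, -1.0]
gripper_width: 0.0237
```

Run:
```python
from h import *
a=dw(0,-.0265); print(a)
plan([(.594,-.135,.2,-92),(.594,0.0,.2,-87),(*a,.2,-85.6),(*a,.12,-85.6),(*a,.075,-85.6)])
```

```text
[0.596  0.1276]
t 43.0 tcp [ 0.5938 -0.269   0.1985] phi -96.68 tilt 0.11 q [ -7.3  19.2  -4.1  -0.  -66.8  90.6] w 0.0237 F [ 0.4  0.2 -1. ] M [-0.08  0.06  0.01]
   (0.594, -0.135, 0.2, -92) shift [-0.01, -0.887, 0.102] turn [-0.104, 0.003, 0.0]
   (0.594, 0.0, 0.2, -87) shift [0.0, -0.899, 0.031] turn [-0.111, 0.0, 0.0]
   (np.float64(0.596), np.float64(0.1276), 0.2, -85.6) shift [0.0, -0.849, -0.058] turn [-0.031, 0.0, 0.0]
   (np.float64(0.596), np.float64(0.1276), 0.12, -85.6) shift [0.533, 0.0, 0.0] turn [0.0, 0.0, 0.0]
   (np.float64(0.596), np.float64(0.1276), 0.075, -85.6) shift [0.3, 0.0, 0.0] turn [0.0, 0.0, 0.0]
```

{"api": "send_rows", "payload": {"plan": [[[0,-0.15,0.02],[-0.03,0,0]],[[0,-0.35,0.04],[-0.06,0,0]],[[0,-0.55,0.07],[-0.09,0,0]],[[0,-0.75,0.1],[-0.104,0,0]],[[0,-0.88,0.102],[-0.104,0,0]]]}}

```text
time_s: 43.5
tcp_pos: [0.5929, -0.1342, 0.1974]
eef_rot: [-12.2, 89.8, 165.8]
contact_force: [1.2, 0.5, -1.2]
gripper_width: 0.0233
```

{"api": "send_rows", "payload": {"plan": [[[0,-0.15,0],[-0.03,0,0]],[[0,-0.35,0.01],[-0.06,0,0]],[[0,-0.55,0.02],[-0.09,0,0]],[[0,-0.75,0.03],[-0.11,0,0]],[[0,-0.89,0.03],[-0.11,0,0]]]}}

```text
time_s: 44.0
tcp_pos: [0.5922, 0.001, 0.1964]
eef_rot: [-14.0, 89.7, 169.0]
contact_force: [-0.4, -1.0, -0.8]
gripper_width: 0.0235
```

{"api": "send_rows", "payload": {"plan": [[[0,-0.15,-0.01],[-0.03,0,0]],[[0,-0.35,-0.02],[-0.03,0,0]],[[0,-0.55,-0.04],[-0.03,0,0]],[[0,-0.75,-0.05],[-0.03,0,0]],[[0,-0.82,-0.058],[-0.03,0,0]]]}}

```text
time_s: 44.5
tcp_pos: [0.5937, 0.1265, 0.1952]
eef_rot: [-11.3, 89.6, 173.2]
contact_force: [0.3, -0.7, -1.7]
gripper_width: 0.0238
```

Run:
```python
from h import *
a=dw(0,-.0265)
plan([(*a,.12,-85.6),(*a,.073,-85.6)])
```

```text
t 44.5 tcp [0.5937 0.1265 0.1952] phi -85.5 tilt 0.4 q [ 30.3  15.4  -9.9  -0.3 -65.1  64.3] w 0.0238 F [ 0.3 -0.7 -1.7] M [-0.14  0.16 -0.  ]
   (np.float64(0.596), np.float64(0.1276), 0.12, -85.6) shift [0.501, -0.006, -0.02] turn [0.002, 0.009, 0.002]
   (np.float64(0.596), np.float64(0.1276), 0.073, -85.6) shift [0.313, 0.0, 0.0] turn [0.0, 0.0, 0.0]
```

{"api": "send_rows", "payload": {"plan": [[[0.15,-0.006,-0.02],[0,0.009,0]],[[0.35,-0.006,-0.02],[0,0.009,0]],[[0.5,-0.006,-0.02],[0,0.009,0]],[[0.5,-0.006,-0.02],[0,0.009,0]],[[0.5,-0.006,-0.02],[0,0.009,0]]]}}

```text
time_s: 45.0
tcp_pos: [0.596, 0.1272, 0.12]
eef_rot: [-26.7, 89.9, 157.8]
contact_force: [-0.6, -0.8, -0.7]
gripper_width: 0.0238
```

{"api": "send_rows", "payload": {"plan": [[[0.08,0,0],[0,0,0]],[[0.16,0,0],[0,0,0]],[[0.24,0,0],[0,0,0]],[[0.305,0,0],[0,0,0]],[[0.305,0,0],[0,0,0]]]}}

```text
time_s: 45.5
tcp_pos: [0.5952, 0.1268, 0.0729]
eef_rot: [11.0, 89.8, -164.5]
contact_force: [-0.6, -0.7, -1.5]
gripper_width: 0.0241
```

Run:
```python
from h import *
a=dw(0,-.0265)
plan([(*a,.073,-85.6)])
```

```text
t 45.5 tcp [0.5952 0.1268 0.0729] phi -85.5 tilt 0.16 q [ 30.4  21.9 -18.2  -0.1 -50.   64.2] w 0.0241 F [-0.6 -0.7 -1.5] M [-0.14  0.14 -0.07]
   (np.float64(0.596), np.float64(0.1276), 0.073, -85.6) shift [-0.001, -0.005, -0.005] turn [0.002, 0.004, -0.001]
```

{"api": "send_rows", "payload": {"plan": [[[0.007,0,0],[0,0,0]],[[0.012,0,0],[0,0,0]],[[0.012,0,0],[0,0,0]],[[0.012,0,0],[0,0,0]],[[0.012,0,0],[0,0,0]]]}}

```text
time_s: 46.0
tcp_pos: [0.5956, 0.1268, 0.0724]
eef_rot: [16.5, 89.9, -159.0]
contact_force: [-3.3, -1.0, 8.8]
gripper_width: 0.0238
```

{"api": "send_rows", "payload": {"plan": [[[0,0,0],[0,0,0]],[[0,0,0],[0,0,0]],[[0,0,0],[0,0,0]],[[0,0,0],[0,0,0]],[[0,0,0],[0,0,0]]], "jaw": -0.3}}

```text
time_s: 46.5
tcp_pos: [0.5956, 0.1268, 0.0722]
eef_rot: [17.4, 89.9, -158.1]
contact_force: [0.4, -0.2, 0.1]
gripper_width: 0.0306
```

{"api": "send_rows", "payload": {"plan": [[[-0.1,0,0],[0,0,0]],[[-0.25,0,0],[0,0,0]],[[-0.45,0,0],[0,0,0]],[[-0.6,0,0],[0,0,0]],[[-0.6,0,0],[0,0,0]]]}}

```text
time_s: 47.0
tcp_pos: [0.5978, 0.1276, 0.1659]
eef_rot: [-163.8, 89.8, 20.8]
contact_force: [-1.3, -0.4, 0.1]
gripper_width: 0.0306
```

Run:
```python
from h import *; from fit import *
plan([(.592,.0,.165,-88),(.588,-.14,.165,-92),(.586,-.28,.165,-96.6),(.5857,-.3325,.11,-96.6),(.5857,-.3325,.072,-96.6)])
P=cloud(r.capture("scene")).reshape(-1,3); P=P[np.isfinite(P[:,0])]
for a in (dw(0,.0795),dw(0,.0265),dw(0,-.0265)):
    k=P[(np.hypot(P[:,0]-a[0],P[:,1]-a[1])<.06)&(P[:,2]<.12)]
    f=fit(k,roll,(*a,DY),z=.0515,zmin=.03); print(a,"roll placed",f[0][:2].round(4),np.degrees(f[0][2]).round(1),f[1:])
```

```text
t 47.0 tcp [0.5978 0.1276 0.1659] phi -85.44 tilt 0.24 q [ 30.4  16.7 -12.2   0.  -60.8  64.2] w 0.0306 F [-1.3 -0.4  0.1] M [-0.04  0.14  0.  ]
   (0.592, 0.0, 0.165, -88) shift [0.005, 0.845, 0.106] turn [0.057, -0.005, 0.002]
   (0.588, -0.14, 0.165, -92) shift [0.0, 0.932, 0.059] turn [0.089, 0.0, 0.0]
   (0.586, -0.28, 0.165, -96.6) shift [0.0, 0.933, -0.019] turn [0.102, 0.0, 0.0]
   (0.5857, -0.3325, 0.11, -96.6) shift [0.367, 0.348, -0.038] turn [0.0, 0.0, 0.0]
   (0.5857, -0.3325, 0.072, -96.6) shift [0.253, 0.0, 0.0] turn [0.0, 0.0, 0.0]
[0.5879 0.2333] roll placed [0.589  0.2317] 4.5 (np.float64(0.0021591424040414953), 456)
[0.592  0.1804] roll placed [0.5918 0.1788] 4.9 (np.float64(0.0020059072916739926), 481)
[0.596  0.1276] roll placed [0.5965 0.1258] 4.5 (np.float64(0.0020879313514797562), 591)
```

{"api": "send_rows", "payload": {"plan": [[[0,0.2,0.03],[0.02,-0.005,0]],[[0,0.4,0.05],[0.04,-0.005,0]],[[0,0.6,0.08],[0.057,-0.005,0]],[[0,0.8,0.106],[0.057,-0.005,0]],[[0,0.845,0.106],[0.057,-0.005,0]]], "jaw": -0.1}}

```text
time_s: 47.55
tcp_pos: [0.5897, -0.0027, 0.1627]
eef_rot: [-4.2, 89.7, 177.7]
contact_force: [0.1, 0.1, -0.2]
gripper_width: 0.0395
```

{"api": "send_rows", "payload": {"plan": [[[0,0.2,0.01],[0.03,0,0]],[[0,0.4,0.03],[0.06,0,0]],[[0,0.6,0.04],[0.09,0,0]],[[0,0.8,0.06],[0.09,0,0]],[[0,0.932,0.06],[0.09,0,0]]]}}

```text
time_s: 48.05
tcp_pos: [0.5845, -0.144, 0.1617]
eef_rot: [-0.4, 89.6, 177.3]
contact_force: [-0.3, -0.2, -0.4]
gripper_width: 0.0392
```

{"api": "send_rows", "payload": {"plan": [[[0,0.2,0],[0.03,0,0]],[[0,0.4,-0.01],[0.06,0,0]],[[0,0.6,-0.02],[0.09,0,0]],[[0,0.8,-0.02],[0.1,0,0]],[[0,0.933,-0.02],[0.1,0,0]]]}}

```text
time_s: 48.55
tcp_pos: [0.5817, -0.2853, 0.1604]
eef_rot: [2.0, 89.6, 175.2]
contact_force: [-1.0, -0.4, 0.4]
gripper_width: 0.0392
```

Run:
```python
from h import *
plan([(.5857,-.3325,.11,-96.6),(.5857,-.3325,.072,-96.6)])
```

```text
t 48.5 tcp [ 0.5817 -0.2853  0.1604] phi -96.82 tilt 0.45 q [ -8.9  20.6  -7.2   0.  -62.6  92.1] w 0.0392 F [-1.  -0.4  0.4] M [-0.09  0.08  0.08]
   (0.5857, -0.3325, 0.11, -96.6) shift [0.336, 0.309, -0.067] turn [-0.005, 0.01, -0.0]
   (0.5857, -0.3325, 0.072, -96.6) shift [0.253, 0.0, 0.0] turn [0.0, 0.0, 0.0]
```

{"api": "send_rows", "payload": {"plan": [[[0,0.309,-0.067],[0,0.01,0]],[[0.03,0.309,-0.067],[0,0.01,0]],[[0.15,0.309,-0.067],[0,0.01,0]],[[0.3,0.309,-0.067],[0,0.01,0]],[[0.336,0.309,-0.067],[0,0.01,0]]]}}

```text
time_s: 49.05
tcp_pos: [0.584, -0.3314, 0.1062]
eef_rot: [-13.7, 89.7, 159.5]
contact_force: [-0.2, -0.7, 0.1]
gripper_width: 0.0391
```

{"api": "send_rows", "payload": {"plan": [[[0.1,0,0],[0,0,0]],[[0.2,0,0],[0,0,0]],[[0.255,0,0],[0,0,0]],[[0.255,0,0],[0,0,0]],[[0.255,0,0],[0,0,0]]]}}

```text
time_s: 49.55
tcp_pos: [0.5842, -0.3314, 0.0684]
eef_rot: [-10.8, 89.7, 162.3]
contact_force: [-0.2, -0.7, -0.7]
gripper_width: 0.0395
```

{"api": "send_rows", "payload": {"plan": [[[0,0,0],[0,0,0]],[[0,0,0],[0,0,0]],[[0,0,0],[0,0,0]],[[0,0,0],[0,0,0]],[[0,0,0],[0,0,0]]], "jaw": -1, "force": 35}}

```text
time_s: 50.05
tcp_pos: [0.5846, -0.3315, 0.069]
eef_rot: [-11.2, 89.8, 162.0]
contact_force: [0.2, 0.3, 2.4]
gripper_width: 0.0235
```

{"api": "send_rows", "payload": {"plan": [[[-0.15,0,0],[0,0,0]],[[-0.35,0,0],[0,0,0]],[[-0.55,0,0],[0,0,0]],[[-0.75,0,0],[0,0,0]],[[-0.84,0,0],[0,0,0]]]}}

```text
time_s: 50.55
tcp_pos: [0.5859, -0.3321, 0.1979]
eef_rot: [23.9, 90.0, -162.9]
contact_force: [0.0, 0.5, -0.8]
gripper_width: 0.0237
```

Run:
```python
from h import *
a=dw(0,-.0795); print(a)
plan([(.588,-.195,.2,-92),(.595,-.06,.2,-87),(*a,.2,-85.6),(*a,.12,-85.6)])
```

```text
[0.6001 0.0747]
t 50.5 tcp [ 0.5859 -0.3321  0.1979] phi -96.81 tilt 0.03 q [-13.   21.2  -1.3   0.  -67.6  96.2] w 0.0237 F [ 0.   0.5 -0.8] M [-0.12  0.06 -0.  ]
   (0.588, -0.195, 0.2, -92) shift [-0.014, -0.909, 0.094] turn [-0.107, 0.001, -0.0]
   (0.595, -0.06, 0.2, -87) shift [-0.0, -0.901, -0.015] turn [-0.111, 0.0, 0.0]
   (np.float64(0.6001), np.float64(0.0747), 0.2, -85.6) shift [0.0, -0.895, -0.081] turn [-0.031, 0.0, 0.0]
   (np.float64(0.6001), np.float64(0.0747), 0.12, -85.6) shift [0.533, 0.0, 0.0] turn [0.0, 0.0, 0.0]
```

{"api": "send_rows", "payload": {"plan": [[[0,-0.15,0.02],[-0.03,0,0]],[[0,-0.35,0.04],[-0.06,0,0]],[[0,-0.55,0.07],[-0.09,0,0]],[[-0.01,-0.75,0.09],[-0.107,0,0]],[[-0.01,-0.9,0.094],[-0.107,0,0]]]}}

```text
time_s: 51.05
tcp_pos: [0.5872, -0.1947, 0.1984]
eef_rot: [-11.3, 89.9, 166.8]
contact_force: [0.8, 0.3, -0.7]
gripper_width: 0.0238
```

{"api": "send_rows", "payload": {"plan": [[[0,-0.15,0],[-0.03,0,0]],[[0,-0.35,-0.01],[-0.06,0,0]],[[0,-0.55,-0.015],[-0.09,0,0]],[[0,-0.75,-0.015],[-0.11,0,0]],[[0,-0.89,-0.015],[-0.11,0,0]]]}}

```text
time_s: 51.55
tcp_pos: [0.5933, -0.0596, 0.1973]
eef_rot: [-15.5, 89.8, 167.6]
contact_force: [0.0, 0.1, -1.8]
gripper_width: 0.0237
```

{"api": "send_rows", "payload": {"plan": [[[0,-0.15,-0.02],[-0.03,0,0]],[[0,-0.35,-0.04],[-0.03,0,0]],[[0,-0.55,-0.06],[-0.03,0,0]],[[0,-0.75,-0.08],[-0.03,0,0]],[[0,-0.87,-0.08],[-0.03,0,0]]]}}

```text
time_s: 52.05
tcp_pos: [0.5979, 0.0731, 0.1962]
eef_rot: [-10.6, 89.7, 173.9]
contact_force: [-0.1, -0.0, -1.4]
gripper_width: 0.0236
```

Run:
```python
from h import *
a=dw(0,-.0795)
plan([(*a,.12,-85.6),(*a,.073,-85.6)])
```

```text
t 52.0 tcp [0.5979 0.0731 0.1962] phi -85.55 tilt 0.28 q [ 25.4  14.9 -10.5  -0.2 -64.9  69.1] w 0.0236 F [-0.1 -0.  -1.4] M [-0.18  0.08 -0.01]
   (np.float64(0.6001), np.float64(0.0747), 0.12, -85.6) shift [0.508, -0.009, -0.018] turn [0.001, 0.006, 0.001]
   (np.float64(0.6001), np.float64(0.0747), 0.073, -85.6) shift [0.313, 0.0, 0.0] turn [0.0, 0.0, 0.0]
```

{"api": "send_rows", "payload": {"plan": [[[0.15,-0.009,-0.018],[0,0.006,0]],[[0.35,-0.009,-0.018],[0,0.006,0]],[[0.5,-0.009,-0.018],[0,0.006,0]],[[0.508,-0.009,-0.018],[0,0.006,0]],[[0.508,-0.009,-0.018],[0,0.006,0]]]}}

```text
time_s: 52.55
tcp_pos: [0.5999, 0.0743, 0.1197]
eef_rot: [-2.3, 89.9, -177.8]
contact_force: [0.9, 0.4, -0.5]
gripper_width: 0.0238
```

{"api": "send_rows", "payload": {"plan": [[[0.08,0,0],[0,0,0]],[[0.16,0,0],[0,0,0]],[[0.24,0,0],[0,0,0]],[[0.305,0,0],[0,0,0]],[[0.305,0,0],[0,0,0]]]}}

```text
time_s: 53.05
tcp_pos: [0.5991, 0.0739, 0.0725]
eef_rot: [12.0, 89.8, -163.6]
contact_force: [0.1, -0.1, -1.0]
gripper_width: 0.0234
```

Run:
```python
from h import *
a=dw(0,-.0795)
plan([(*a,.072,-85.6)])
```

```text
t 53.0 tcp [0.5991 0.0739 0.0725] phi -85.55 tilt 0.21 q [ 25.5  21.6 -18.9  -0.  -49.8  68.9] w 0.0234 F [ 0.1 -0.1 -1. ] M [-0.09  0.15  0.03]
   (np.float64(0.6001), np.float64(0.0747), 0.072, -85.6) shift [0.003, -0.005, -0.007] turn [0.001, 0.004, -0.001]
```

{"api": "send_rows", "payload": {"plan": [[[0.007,0,-0.005],[0,0,0]],[[0.012,0,-0.005],[0,0,0]],[[0.012,0,-0.005],[0,0,0]],[[0.012,0,-0.005],[0,0,0]],[[0.012,0,-0.005],[0,0,0]]]}}

```text
time_s: 53.55
tcp_pos: [0.6, 0.074, 0.0721]
eef_rot: [17.1, 89.8, -158.4]
contact_force: [-3.7, -0.4, 10.0]
gripper_width: 0.024
```

{"api": "send_rows", "payload": {"plan": [[[0,0,0],[0,0,0]],[[0,0,0],[0,0,0]],[[0,0,0],[0,0,0]],[[0,0,0],[0,0,0]],[[0,0,0],[0,0,0]]], "jaw": -0.3}}

```text
time_s: 54.05
tcp_pos: [0.6, 0.074, 0.0719]
eef_rot: [16.6, 89.8, -158.9]
contact_force: [-0.3, -0.9, 0.6]
gripper_width: 0.0308
```

{"api": "send_rows", "payload": {"plan": [[[-0.1,0,0],[0,0,0]],[[-0.25,0,0],[0,0,0]],[[-0.45,0,0],[0,0,0]],[[-0.65,0,0],[0,0,0]],[[-0.7,0,0],[0,0,0]]]}}

```text
time_s: 54.55
tcp_pos: [0.6021, 0.0745, 0.1807]
eef_rot: [-177.9, 89.9, 6.6]
contact_force: [0.5, 0.5, -0.1]
gripper_width: 0.0305
```

```bash
cat > axle.py <<'E'
from h import *; from fit import *
def axle_fit(W,x0,z=.005):
    """model: rod along y, T at -.147"""
    f=lambda p:np.minimum(cyl(p,(0,.0025,0),1,.005,.1495),cyl(p,(0,-.147,0),0,.005,.03))
    return fit(W,f,x0,z=z,zmin=.003)
E
python3 - <<'E'
from axle import *
plan([])
allP=[]
for n in ("scene","top"):
    c=r.capture(n); P=cloud(c); 
    if n=="scene": save(c,"s2.png")
    d=r.trace(c,"axle")
    for e in d[:2]:
        q=P[cv2.dilate(e["mask"].astype(np.uint8),np.ones((5,5)))>0]; q=q[np.isfinite(q[:,0])]
        if np.median(q[:,2])<.02:
            print(n,e["score"],np.round(e["uv"]),np.median(q,0).round(3))
            m=q[e["mask"].sum()*0:]; qq=q[q[:,2]>.003]
            u=np.linalg.svd(qq[:,:2]-qq[:,:2].mean(0),full_matrices=False)[2][0]; u=u*np.sign(u[1]); yaw=np.arctan2(-u[0],u[1])
            f=axle_fit(qq,(*qq[:,:2].mean(0),yaw)); print(" fit",f[0][:2].round(4),np.degrees(f[0][2]).round(2),f[1:])
    P=P.reshape(-1,3); P=P[np.isfinite(P[:,0])]
    for y in (.0795,.0265,-.0265,-.0795):
        a=dw(0,y); k=P[(np.hypot(P[:,0]-a[0],P[:,1]-a[1])<.06)&(P[:,2]<.12)]
        f=fit(k,roll,(*a,DY),z=.0515,zmin=.03); print("roll",f[0][:2].round(4),(f[0][:2]-a).round(4),np.degrees(f[0][2]).round(1),f[1:])
E
```

```text
t 54.5 tcp [0.6021 0.0745 0.1807] phi -85.5 tilt 0.14 q [ 25.5  15.7 -11.6   0.1 -62.6  69. ] w 0.0305 F [ 0.5  0.5 -0.1] M [-0.15  0.09  0.03]
scene 0.98 [212. 272.] [ 0.427 -0.226  0.003]
 fit [ 0.4297 -0.1965] -5.64 (np.float64(0.0024971609812972336), 632)
roll [0.5885 0.2315] [ 0.0006 -0.0018] 4.6 (np.float64(0.00214453855191916), 461)
roll [0.5919 0.179 ] [-0.0001 -0.0014] 4.4 (np.float64(0.002044049339362103), 486)
roll [0.5961 0.1259] [ 0.0001 -0.0017] 4.1 (np.float64(0.0020739498797132223), 510)
roll [0.6103 0.0756] [0.0102 0.0009] 84.7 (np.float64(0.003960696890362683), 555)
top 0.71 [410. 302.] [ 0.427 -0.21   0.003]
 fit [ 0.4269 -0.1961] -5.98 (np.float64(0.002114413635528093), 613)
roll [0.572  0.2407] [-0.0159  0.0074] -59.6 (np.float64(0.004267782095359507), 399)
roll [0.5731 0.2039] [-0.0189  0.0235] 72.4 (np.float64(0.004181274969081454), 320)
roll [0.5716 0.152 ] [-0.0244  0.0244] 82.5 (np.float64(0.003871828169771307), 272)
roll [0.5773 0.0742] [-0.0228 -0.0005] 87.7 (np.float64(0.0043788775826637955), 274)
```

View pics/s2.png

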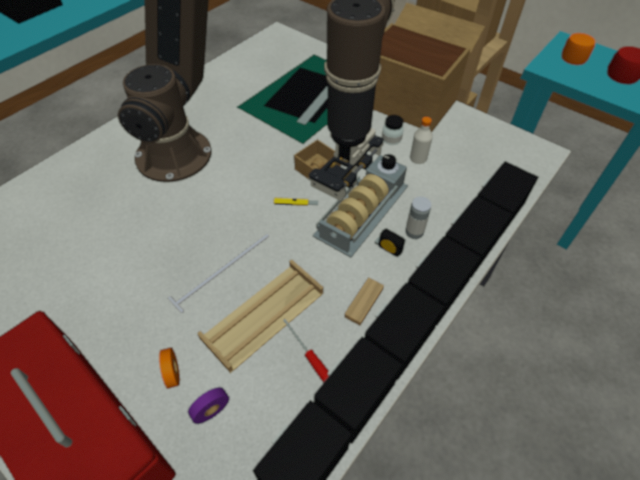

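All four rolls stand in the dispenser (scene px (345–377, 185–225)) and the tray is empty. The axle has been knocked and now runs from about (177,303) to (267,238); the refit gives (0.428, -0.196), yaw -5.8°. Now to fetch it.

Run:
```python
from axle import *
plan([(.54,-.055,.16,238),(.48,-.185,.16,205),(.4159,-.3187,.12,174.2),(.4159,-.3187,.04,174.2)])
# extents check along the axle
for n in ("scene","top"):
    c=r.capture(n); P=cloud(c); e=[e for e in r.trace(c,"axle")[:2] if np.nanmedian(P[e["mask"]],0)[2]<.02][0]
    q=P[e["mask"]]; q=q[np.isfinite(q[:,0])]; yaw=np.radians(-5.8); u=np.array([-np.sin(yaw),np.cos(yaw)]); v=np.array([u[1],-u[0]])
    d=q[:,:2]-[.4283,-.1963]; a=d@u; b=d@v
    print(n,"along",np.percentile(a,[0,1,99,100]).round(3)); 
    for lo in np.arange(-.16,.16,.04):
        m=(a>=lo)&(a<lo+.04); print(lo.round(2),m.sum(),np.median(b[m]).round(4),b[m].min().round(3),b[m].max().round(3))
```

```text
t 54.8 tcp [0.5997 0.074  0.1759] phi -85.54 tilt 0.24 q [ 25.5  15.9 -11.9  -0.  -62.4  69. ] w 0.0311 F [-0.2  0.6 -0.2] M [-0.12  0.12 -0.05]
   (0.54, -0.055, 0.16, 238) shift [0.109, 0.826, 0.463] turn [0.81, 0.005, -0.003]
   (0.48, -0.185, 0.16, 205) shift [0.0, 0.947, -0.12] turn [0.733, 0.0, 0.0]
   (0.4159, -0.3187, 0.12, 174.2) shift [0.267, 0.764, -0.627] turn [0.684, -0.0, -0.0]
   (0.4159, -0.3187, 0.04, 174.2) shift [0.533, 0.0, 0.0] turn [0.0, 0.0, 0.0]
scene along [-0.153 -0.152  0.146  0.15 ]
-0.16 117 0.0032 -0.025 0.03
-0.12 71 0.0033 -0.003 0.009
-0.08 67 0.0028 -0.01 0.008
-0.04 80 0.0029 -0.01 0.008
0.0 78 0.0031 -0.012 0.008
0.04 76 0.0028 -0.011 0.008
0.08 59 0.0035 -0.01 0.007
0.12 39 0.0031 -0.008 0.006
top along [-0.152 -0.151  0.141  0.147]
-0.16 102 -0.0032 -0.028 0.022
-0.12 76 -0.0022 -0.008 0.004
-0.08 67 -0.0018 -0.008 0.004
-0.04 64 -0.0014 -0.006 0.004
0.0 65 -0.0017 -0.006 0.004
0.04 62 -0.0019 -0.006 0.003
0.08 63 -0.0014 -0.006 0.004
0.12 38 -0.0015 -0.006 0.003
```

{"api": "send_rows", "payload": {"plan": [[[0,0.17,0.1],[0.17,0,0]],[[0.03,0.34,0.2],[0.34,0,0]],[[0.06,0.5,0.3],[0.51,0,0]],[[0.1,0.68,0.4],[0.68,0,0]],[[0.109,0.826,0.463],[0.81,0,0]]], "jaw": 0.1}}

```text
time_s: 55.45
tcp_pos: [0.5383, -0.0564, 0.1586]
eef_rot: [49.2, 89.6, -163.1]
contact_force: [0.0, 0.6, 0.1]
gripper_width: 0.0481
```

{"api": "send_rows", "payload": {"plan": [[[0,0.19,-0.02],[0.15,0,0]],[[0,0.38,-0.05],[0.3,0,0]],[[0,0.57,-0.07],[0.45,0,0]],[[0,0.76,-0.1],[0.6,0,0]],[[0,0.947,-0.12],[0.733,0,0]]]}}

```text
time_s: 55.95
tcp_pos: [0.4768, -0.187, 0.1587]
eef_rot: [80.8, 89.5, -164.8]
contact_force: [0.2, -0.2, 0.7]
gripper_width: 0.048
```

{"api": "send_rows", "payload": {"plan": [[[0.05,0.16,-0.13],[0.15,0,0]],[[0.1,0.32,-0.26],[0.3,0,0]],[[0.15,0.48,-0.39],[0.45,0,0]],[[0.2,0.64,-0.52],[0.6,0,0]],[[0.267,0.764,-0.627],[0.684,0,0]]]}}

```text
time_s: 56.45
tcp_pos: [0.4101, -0.3214, 0.1189]
eef_rot: [111.1, 89.5, -165.5]
contact_force: [-0.0, 0.5, -0.4]
gripper_width: 0.0482
```

Run:
```python
from axle import *
plan([(.4159,-.3187,.04,174.2),(.4159,-.3187,.004,174.2)])
```

```text
t 56.5 tcp [ 0.4101 -0.3214  0.1189] phi 173.38 tilt 0.49 q [-16.3  11.6 -26.4   0.3 -52.5   9.5] w 0.0482 F [-0.   0.5 -0.4] M [ 0.03 -0.01 -0.07]
   (0.4159, -0.3187, 0.04, 174.2) shift [0.526, -0.04, 0.024] turn [-0.018, -0.004, -0.01]
   (0.4159, -0.3187, 0.004, 174.2) shift [0.24, 0.0, 0.0] turn [0.0, 0.0, 0.0]
```

{"api": "send_rows", "payload": {"plan": [[[0.15,-0.04,0.024],[-0.018,0,-0.01]],[[0.3,-0.04,0.024],[-0.018,0,-0.01]],[[0.45,-0.04,0.024],[-0.018,0,-0.01]],[[0.526,-0.04,0.024],[-0.018,0,-0.01]],[[0.526,-0.04,0.024],[-0.018,0,-0.01]]]}}

```text
time_s: 56.95
tcp_pos: [0.4145, -0.3183, 0.0382]
eef_rot: [118.5, 89.7, -157.3]
contact_force: [0.2, 0.4, 0.3]
gripper_width: 0.0481
```

{"api": "send_rows", "payload": {"plan": [[[0.07,0,0],[0,0,0]],[[0.14,0,0],[0,0,0]],[[0.2,0,0],[0,0,0]],[[0.24,0,0],[0,0,0]],[[0.24,0,0],[0,0,0]]]}}

```text
time_s: 57.45
tcp_pos: [0.4138, -0.3181, 0.0013]
eef_rot: [108.5, 89.7, -167.3]
contact_force: [-0.1, 0.6, 1.1]
gripper_width: 0.0484
```

Run:
```python
from axle import *
plan([(.4159,-.3187,-.003,174.2)])
c=r.capture("scene"); P=cloud(c).reshape(-1,3); p,R,_=pose(); P=P[np.isfinite(P[:,0])]
q=R.inv().apply(P-p); m=(abs(q[:,1])<.07)&(abs(q[:,2])<.02)&(P[:,2]>.003)&(P[:,2]<.06)
f=q[m]; h=f[abs(f[:,1])>.02]
print("finger lowest world z",np.sort((P[m])[abs(f[:,1])>.02][:,2])[:12].round(4), "y",h[:,1].min().round(3),h[:,1].max().round(3))
```

```text
t 57.5 tcp [ 0.4138 -0.3181  0.0013] phi 174.18 tilt 0.34 q [-15.9  20.8 -33.2   0.3 -36.3   9.8] w 0.0484 F [-0.1  0.6  1.1] M [0.01 0.03 0.  ]
   (0.4159, -0.3187, -0.003, 174.2) shift [0.029, -0.015, -0.002] turn [-0.0, -0.002, -0.007]
finger lowest world z [0.0031 0.0032 0.0033 0.0033 0.0035 0.0035 0.0035 0.0036 0.0037 0.0038
 0.0038 0.0039] y -0.07 0.062
```

{"api": "send_rows", "payload": {"plan": [[[0.012,-0.01,0],[0,0,0]],[[0.024,-0.01,0],[0,0,0]],[[0.036,-0.01,0],[0,0,0]],[[0.036,-0.01,0],[0,0,0]],[[0.036,-0.01,0],[0,0,0]]]}}

```text
time_s: 58.0
tcp_pos: [0.4156, -0.3185, -0.0035]
eef_rot: [113.9, 89.7, -161.9]
contact_force: [0.8, -0.2, -0.1]
gripper_width: 0.0481
```

{"api": "send_rows", "payload": {"plan": [[[0,0,0],[0,0,0]],[[0,0,0],[0,0,0]],[[0,0,0],[0,0,0]],[[0,0,0],[0,0,0]],[[0,0,0],[0,0,0]]], "jaw": -1, "force": 60}}

```text
time_s: 58.5
tcp_pos: [0.4157, -0.3185, -0.0035]
eef_rot: [114.2, 89.7, -161.6]
contact_force: [0.0, 0.3, 0.1]
gripper_width: 0.0137
```

Run:
```python
from axle import *
plan([])
```

```text
t 58.5 tcp [ 0.4157 -0.3185 -0.0035] phi 174.19 tilt 0.3 q [-15.8  21.4 -33.2   0.3 -35.6   9.8] w 0.0137 F [0.  0.3 0.1] M [-0.04  0.05  0.03]
```

{"api": "send_rows", "payload": {"plan": [[[0,0,0],[0,0,0]],[[0,0,0],[0,0,0]],[[0,0,0],[0,0,0]],[[0,0,0],[0,0,0]],[[0,0,0],[0,0,0]]]}}

```text
time_s: 59.0
tcp_pos: [0.4156, -0.3185, -0.0035]
eef_rot: [113.9, 89.7, -161.9]
contact_force: [-0.8, 0.8, 0.8]
gripper_width: 0.0078
```

{"api": "send_rows", "payload": {"plan": [[[-0.06,0,0],[0,0,0]],[[-0.14,0,0],[0,0,0]],[[-0.24,0,0],[0,0,0]],[[-0.34,0,0],[0,0,0]],[[-0.4,0,0],[0,0,0]]]}}

```text
time_s: 59.5
tcp_pos: [0.4167, -0.3187, 0.0586]
eef_rot: [138.0, 89.8, -137.8]
contact_force: [-0.5, 0.7, -0.6]
gripper_width: 0.0079
```

{"api": "send_rows", "payload": {"plan": [[[-0.1,0,0],[0,0,0]],[[-0.2,0,0],[0,0,0]],[[-0.3,0,0],[0,0,0]],[[-0.3,0,0],[0,0,0]],[[-0.3,0,0],[0,0,0]]]}}

```text
time_s: 60.0
tcp_pos: [0.4168, -0.3184, 0.1039]
eef_rot: [150.5, 89.8, -125.4]
contact_force: [-0.6, 0.4, -1.7]
gripper_width: 0.0076
```

```bash
cat >> axle.py <<'E'
def rod():
    """3D line fit of the held rod from both cameras: tip / direction; uses tool position as anchor"""
    p,R,_=pose()
    for n in ("scene","top"):
        c=r.capture(n); P=cloud(c)
        for e in r.trace(c,"axle")[:2]:
            q=P[e["mask"]]; q=q[np.isfinite(q[:,0])]; q=q[(q[:,2]>p[2]-.05)&(q[:,2]<p[2]+.06)&(q[:,1]>p[1]+.03)]
            if len(q)<40: continue
            for k in range(4):
                m=q.mean(0); u=np.linalg.svd(q-m,full_matrices=False)[2][0]; u*=np.sign(u[1]); d=np.linalg.norm(np.cross(q-m,u),axis=1); q=q[d<max(.006,2*np.median(d))]
            a=(q-m)@u; g=m+u*((p[1]-m[1])/u[1]); tip=m+u*np.percentile(a,99.5)
            print(n,round(e["score"],2),len(q),"yaw",np.degrees(np.arctan2(-u[0],u[1])).round(2),"pitch",np.degrees(np.arcsin(u[2])).round(2),"at grip y",g.round(4),"tip",tip.round(4))
            break
E
python3 - <<'E'
from axle import *
plan([]); rod()
E
```

```text
t 60.0 tcp [ 0.4168 -0.3184  0.1039] phi 174.19 tilt 0.18 q [-15.8  12.7 -27.2   0.2 -50.2   9.9] w 0.0076 F [-0.6  0.4 -1.7] M [-0.01  0.1   0.05]
scene 0.58 312 yaw -5.91 pitch -0.9 at grip y [ 0.4196 -0.3184  0.1167] tip [ 0.4473 -0.0508  0.1125]
top 0.41 71 yaw -5.75 pitch -2.67 at grip y [ 0.4153 -0.3184  0.1234] tip [ 0.4425 -0.0481  0.1107]
```

The 7.7 mm width on a 10 mm rod means the pads only caught its upper chord, so the tips are about 11 mm behind the reported TCP. I'll set the axle back down and grip it deeper.

{"api": "send_rows", "payload": {"plan": [[[0.12,0,0],[0,0,0]],[[0.26,0,0],[0,0,0]],[[0.4,0,0],[0,0,0]],[[0.5,0,0],[0,0,0]],[[0.55,0,0],[0,0,0]]]}}

```text
time_s: 60.7
tcp_pos: [0.4147, -0.3181, 0.0184]
eef_rot: [103.3, 89.6, -172.5]
contact_force: [0.0, 0.5, -1.6]
gripper_width: 0.0084
```

{"api": "send_rows", "payload": {"plan": [[[0.04,0,0],[0,0,0]],[[0.08,0,0],[0,0,0]],[[0.12,0,0],[0,0,0]],[[0.14,0,0],[0,0,0]],[[0.14,0,0],[0,0,0]]]}}

```text
time_s: 61.2
tcp_pos: [0.4146, -0.3181, -0.0027]
eef_rot: [102.9, 89.6, -172.9]
contact_force: [0.1, 0.0, 0.2]
gripper_width: 0.0087
```

Run:
```python
from axle import *
plan([])
```

```text
t 61.2 tcp [ 0.4146 -0.3181 -0.0027] phi 174.19 tilt 0.42 q [-15.8  21.3 -33.2   0.3 -35.9   9.8] w 0.0087 F [0.1 0.  0.2] M [0.06 0.14 0.04]
```

{"api": "send_rows", "payload": {"plan": [[[0,0,0],[0,0,0]],[[0,0,0],[0,0,0]],[[0,0,0],[0,0,0]],[[0,0,0],[0,0,0]],[[0,0,0],[0,0,0]]], "jaw": -0.4}}

```text
time_s: 61.7
tcp_pos: [0.4147, -0.3182, -0.0026]
eef_rot: [103.8, 89.6, -172.0]
contact_force: [0.0, 0.4, -0.1]
gripper_width: 0.026
```

{"api": "send_rows", "payload": {"plan": [[[0.01,-0.007,0],[0,0,0]],[[0.02,-0.007,0],[0,0,0]],[[0.03,-0.007,0],[0,0,0]],[[0.04,-0.007,0],[0,0,0]],[[0.04,-0.007,0],[0,0,0]]]}}

```text
time_s: 62.2
tcp_pos: [0.4159, -0.3184, -0.0068]
eef_rot: [109.6, 89.6, -166.2]
contact_force: [-6.2, 5.7, 24.4]
gripper_width: 0.0262
```

Run:
```python
from axle import *
plan([])
```

```text
t 62.2 tcp [ 0.4159 -0.3184 -0.0068] phi 174.24 tilt 0.39 q [-15.8  21.7 -33.3   0.3 -35.3   9.8] w 0.0262 F [-6.2  5.7 24.4] M [2.24 2.05 0.06]
```

{"api": "send_rows", "payload": {"plan": [[[-0.012,0,0],[0,0,0]],[[-0.012,0,0],[0,0,0]],[[-0.012,0,0],[0,0,0]],[[-0.012,0,0],[0,0,0]],[[-0.012,0,0],[0,0,0]]]}}

```text
time_s: 62.7
tcp_pos: [0.4157, -0.3183, -0.0054]
eef_rot: [106.7, 89.6, -169.1]
contact_force: [-0.0, 0.1, -0.2]
gripper_width: 0.0262
```

{"api": "send_rows", "payload": {"plan": [[[0,0,0],[0,0,0]],[[0,0,0],[0,0,0]],[[0,0,0],[0,0,0]],[[0,0,0],[0,0,0]],[[0,0,0],[0,0,0]]], "jaw": -1, "force": 55}}

```text
time_s: 63.2
tcp_pos: [0.4156, -0.3183, -0.0054]
eef_rot: [106.2, 89.6, -169.5]
contact_force: [0.7, 0.6, 0.0]
gripper_width: 0.0084
```

{"api": "send_rows", "payload": {"plan": [[[-0.06,0,0],[0,0,0]],[[-0.14,0,0],[0,0,0]],[[-0.24,0,0],[0,0,0]],[[-0.34,0,0],[0,0,0]],[[-0.4,0,0],[0,0,0]]]}}

```text
time_s: 63.7
tcp_pos: [0.4169, -0.3185, 0.0568]
eef_rot: [121.0, 89.7, -154.8]
contact_force: [0.0, 0.2, -1.6]
gripper_width: 0.008
```

{"api": "send_rows", "payload": {"plan": [[[-0.1,0,0],[0,0,0]],[[-0.25,0,0],[0,0,0]],[[-0.35,0,0],[0,0,0]],[[-0.35,0,0],[0,0,0]],[[-0.35,0,0],[0,0,0]]]}}

```text
time_s: 64.2
tcp_pos: [0.4171, -0.3183, 0.1096]
eef_rot: [126.4, 89.7, -149.3]
contact_force: [0.4, 0.3, -0.9]
gripper_width: 0.0081
```

Run:
```python
from axle import *
e=dw(0,-.12-.30); s=dw(0,-.12-.285); print(e,s)
plan([(.475,-.29,.1,179),(.545,-.26,.1,184.4),(*e,.09,184.4)]); rod()
```

```text
[ 0.6262 -0.2648] [ 0.6251 -0.2498]
t 64.2 tcp [ 0.4171 -0.3183  0.1096] phi 174.24 tilt 0.26 q [-15.8  12.4 -26.7   0.2 -51.1   9.8] w 0.0081 F [ 0.4  0.3 -0.9] M [-0.02  0.1   0.01]
   (0.475, -0.29, 0.1, 179) shift [0.062, -0.365, 0.227] turn [-0.106, -0.003, -0.005]
   (0.545, -0.26, 0.1, 184.4) shift [0.0, -0.463, 0.208] turn [-0.12, -0.0, -0.0]
   (np.float64(0.6262), np.float64(-0.2648), 0.09, 184.4) shift [0.067, -0.537, -0.073] turn [0.0, 0.0, 0.0]
scene 0.74 187 yaw 27.39 pitch 26.85 at grip y [ 0.9075 -0.3183 -0.2525] tip [0.5758 0.3221 0.1126]
top 0.55 126 yaw -5.16 pitch -1.21 at grip y [ 0.4169 -0.3183  0.1253] tip [ 0.4415 -0.0456  0.1195]
```

{"api": "send_rows", "payload": {"plan": [[[0.01,-0.07,0.05],[-0.02,0,0]],[[0.02,-0.15,0.09],[-0.05,0,0]],[[0.04,-0.24,0.14],[-0.08,0,0]],[[0.05,-0.32,0.19],[-0.106,0,0]],[[0.06,-0.365,0.227],[-0.106,0,0]]]}}

```text
time_s: 64.9
tcp_pos: [0.4761, -0.289, 0.0985]
eef_rot: [105.6, 89.6, -165.2]
contact_force: [-0.9, 1.0, -1.5]
gripper_width: 0.0081
```

{"api": "send_rows", "payload": {"plan": [[[0,-0.1,0.04],[-0.03,0,0]],[[0,-0.2,0.08],[-0.06,0,0]],[[0,-0.3,0.12],[-0.09,0,0]],[[0,-0.4,0.17],[-0.12,0,0]],[[0,-0.463,0.208],[-0.12,0,0]]]}}

```text
time_s: 65.4
tcp_pos: [0.5477, -0.2582, 0.098]
eef_rot: [101.9, 89.6, -163.5]
contact_force: [0.9, -0.3, -0.5]
gripper_width: 0.0086
```

{"api": "send_rows", "payload": {"plan": [[[0.01,-0.12,-0.01],[0,0,0]],[[0.02,-0.24,-0.03],[0,0,0]],[[0.03,-0.36,-0.05],[0,0,0]],[[0.05,-0.48,-0.07],[0,0,0]],[[0.06,-0.537,-0.073],[0,0,0]]]}}

```text
time_s: 65.9
tcp_pos: [0.6301, -0.2625, 0.0879]
eef_rot: [101.7, 89.6, -163.7]
contact_force: [0.3, 0.9, -0.9]
gripper_width: 0.008
```

```bash
cat > axle2.py <<'E'
from axle import *
def rod2(show=True):
    p,R,_=pose(); u0=R.as_matrix()[:,2]; u0=u0*np.sign(u0[1]); g=p-R.as_matrix()[:,0]*.0105   # rod centre at grip
    out={}
    for n in ("scene","top"):
        P=cloud(r.capture(n)).reshape(-1,3); P=P[np.isfinite(P[:,0])]
        a=(P-g)@u0; d=np.linalg.norm(P-g-a[:,None]*u0,axis=1); q=P[(a>.05)&(a<.29)&(d<.02)&(P[:,2]>.012)]
        def res(v): # v: offset x,z at grip, slopes
            L=g+np.array([v[0],0,v[1]]); t=q[:,1]-L[1]
            ux=u0[0]/u0[1]+v[2]; uz=u0[2]/u0[1]+v[3]; w=np.array([ux,1,uz]); w/=np.linalg.norm(w)
            return np.linalg.norm(np.cross(q-L,w),axis=1)-.005
        s=least_squares(res,[0,0,0,0],loss="soft_l1",f_scale=.0015); v=s.x
        ux=u0[0]/u0[1]+v[2]; uz=u0[2]/u0[1]+v[3]; L=g+np.array([v[0],0,v[1]]); ty=np.percentile(q[:,1],99.5)
        tip=L+np.array([ux,1,uz])*(ty-L[1])
        print(n,len(q),"rms",np.sqrt(np.mean(s.fun**2)).round(4),"yaw",np.degrees(np.arctan(-ux)).round(2),"pitch",np.degrees(np.arctan(uz)).round(2),"grip",L.round(4),"tip",tip.round(4))
        Q=P[(np.hypot(P[:,0]-.594,P[:,1]-.154)<.25)&(P[:,2]<.076)]
        # tip in the dispenser frame of this camera (constants from the first fit)
        Dc=dict(scene=(.595,.1539),top=(.5924,.1545))[n]; 
        for nm,X in (("grip",L),("tip",tip)):
            c,s_=np.cos(DY),np.sin(DY); e=X[:2]-Dc; print("   in disp:",nm,np.round([c*e[0]+s_*e[1],-s_*e[0]+c*e[1],X[2]],4))
E
python3 - <<'E'
from axle2 import *
plan([]); rod2()
E
```

```text
t 65.9 tcp [ 0.6301 -0.2625  0.0879] phi -175.38 tilt 0.39 q [ -6.2  27.1  -7.3   0.2 -56.   10.7] w 0.008 F [ 0.3  0.9 -0.9] M [-0.03  0.14  0.02]
scene 311 rms 0.0014 yaw 4.7 pitch -0.75 grip [ 0.6306 -0.2625  0.0998] tip [0.6086 0.0063 0.0963]
   in disp: grip [ 0.0036 -0.4179  0.0998]
   in disp: tip [ 0.0022 -0.1482  0.0963]
top 79 rms 0.0017 yaw 4.66 pitch -0.93 grip [ 0.6292 -0.2625  0.0982] tip [0.607  0.0103 0.0937]
   in disp: grip [ 0.0047 -0.4186  0.0982]
   in disp: tip [ 0.0034 -0.1449  0.0937]
```

{"api": "send_rows", "payload": {"plan": [[[0.06,0.022,0],[0,-0.01,0]],[[0.14,0.022,0],[0,-0.019,0]],[[0.22,0.022,0],[0,-0.019,0]],[[0.3,0.022,0],[0,-0.019,0]],[[0.307,0.022,0],[0,-0.019,0]]]}}

```text
time_s: 66.5
tcp_pos: [0.624, -0.2624, 0.0391]
eef_rot: [36.2, 88.9, 130.8]
contact_force: [-0.1, 0.6, -1.2]
gripper_width: 0.0084
```

Run:
```python
from axle2 import *
plan([]); rod2()
```

```text
t 66.5 tcp [ 0.624  -0.2624  0.0391] phi -175.41 tilt 1.06 q [ -6.8  29.9  -9.5  -0.9 -51.4  11.9] w 0.0084 F [-0.1  0.6 -1.2] M [-0.18  0.1   0.01]
scene 311 rms 0.0027 yaw 4.35 pitch 0.27 grip [ 0.6237 -0.2626  0.0503] tip [0.6032 0.0073 0.0515]
   in disp: grip [-0.0033 -0.4175  0.0503]
   in disp: tip [-0.0031 -0.1468  0.0515]
top 61 rms 0.0016 yaw 4.1 pitch -0.42 grip [ 0.6211 -0.2626  0.0537] tip [0.6016 0.0101 0.0517]
   in disp: grip [-0.0034 -0.4181  0.0537]
   in disp: tip [-0.0019 -0.1447  0.0517]
```

{"api": "send_rows", "payload": {"plan": [[[-0.009,-0.017,0],[0,0,0]],[[-0.009,-0.017,0],[0,0,0]],[[-0.009,-0.017,0],[0,0,0]],[[-0.009,-0.017,0],[0,0,0]],[[-0.009,-0.017,0],[0,0,0]]]}}

```text
time_s: 67.1
tcp_pos: [0.6279, -0.2625, 0.0425]
eef_rot: [31.0, 89.1, 125.6]
contact_force: [0.3, 0.0, -0.5]
gripper_width: 0.0083
```

Run:
```python
from axle2 import *
plan([]); rod2()
p=pose()[0]; u=np.array([-np.sin(DY),np.cos(DY),0]); R0=pose()[1]
print("30mm along axle ->",(R0.inv().apply(u*.03)/.15).round(4), "100:",(R0.inv().apply(u*.1)/.15).round(4))
```

```text
t 67.1 tcp [ 0.6279 -0.2625  0.0425] phi -175.37 tilt 0.93 q [ -6.7  29.8  -9.   -0.9 -51.8  11.9] w 0.0083 F [ 0.3  0.  -0.5] M [-0.11 -0.    0.05]
scene 307 rms 0.0016 yaw 4.5 pitch 0.08 grip [ 0.6283 -0.2626  0.0544] tip [0.6071 0.0073 0.0548]
   in disp: grip [ 0.0013 -0.4179  0.0544]
   in disp: tip [ 0.0008 -0.147   0.0548]
top 67 rms 0.0016 yaw 4.32 pitch 0.15 grip [ 0.6258 -0.2626  0.0536] tip [0.6051 0.0107 0.0543]
   in disp: grip [ 0.0013 -0.4185  0.0536]
   in disp: tip [ 0.0017 -0.1444  0.0543]
30mm along axle -> [ 0.0028 -0.0008  0.2   ] 100: [ 0.0093 -0.0026  0.6666]
```

{"api": "send_rows", "payload": {"plan": [[[0.007,0.007,0.04],[0,0,0]],[[0.008,0.007,0.08],[0,0,0]],[[0.009,0.006,0.13],[0,0,0]],[[0.01,0.006,0.18],[0,0,0]],[[0.01,0.006,0.23],[0,0,0]]]}}

```text
time_s: 67.7
tcp_pos: [0.6241, -0.2273, 0.0414]
eef_rot: [31.4, 89.1, 126.0]
contact_force: [-1.5, -0.2, -1.0]
gripper_width: 0.0084
```

Run:
```python
from axle2 import *
plan([]); rod2()
```

```text
t 67.7 tcp [ 0.6241 -0.2273  0.0414] phi -175.36 tilt 0.94 q [ -3.7  28.6 -11.4  -0.9 -50.6   8.9] w 0.0084 F [-1.5 -0.2 -1. ] M [-0.12  0.07  0.03]
scene 407 rms 0.0061 yaw 4.61 pitch 2.2 grip [ 0.6245 -0.2274  0.0484] tip [0.6011 0.0624 0.0595]
   in disp: grip [ 1.000e-04 -3.825e-01  4.840e-02]
   in disp: tip [-0.0009 -0.0917  0.0595]
top 97 rms 0.0051 yaw 4.18 pitch 3.66 grip [ 0.6221 -0.2274  0.0484] tip [0.6009 0.0627 0.067 ]
   in disp: grip [ 3.000e-04 -3.831e-01  4.840e-02]
   in disp: tip [ 0.0014 -0.0922  0.067 ]
```

{"api": "send_rows", "payload": {"plan": [[[0.001,0,0.07],[0,0,0]],[[0.002,0,0.14],[0,0,0]],[[0.003,-0.001,0.21],[0,0,0]],[[0.004,-0.001,0.27],[0,0,0]],[[0.005,-0.001,0.33],[0,0,0]]]}}

```text
time_s: 68.3
tcp_pos: [0.6202, -0.1766, 0.0415]
eef_rot: [31.0, 89.1, 125.7]
contact_force: [-0.1, 0.7, -0.2]
gripper_width: 0.0082
```

```bash
cat >> h.py <<'E'
def din():
    p,R,_=pose(); e=p[:2]-D; c,s=np.cos(DY),np.sin(DY); print("tool in disp",np.round([c*e[0]+s*e[1],-s*e[0]+c*e[1],p[2]],4))
E
python3 - <<'E'
from h import *
plan([]); din()
E
```

```text
t 68.3 tcp [ 0.6202 -0.1766  0.0415] phi -175.29 tilt 0.94 q [  0.9  27.1 -14.1  -1.  -49.4   4.5] w 0.0082 F [-0.1  0.7 -0.2] M [-0.12  0.03 -0.06]
tool in disp [ 0.0008 -0.3317  0.0415]
```

{"api": "send_rows", "payload": {"plan": [[[0.001,0,0.07],[0,0,0]],[[0.002,0,0.14],[0,0,0]],[[0.003,-0.001,0.21],[0,0,0]],[[0.004,-0.001,0.27],[0,0,0]],[[0.005,-0.001,0.33],[0,0,0]]]}}

```text
time_s: 68.8
tcp_pos: [0.6162, -0.1265, 0.0414]
eef_rot: [30.9, 89.1, 125.6]
contact_force: [0.2, 0.7, -1.2]
gripper_width: 0.0084
```

```bash
python3 -c "
from h import *
plan([]); din()"
```

```text
t 68.8 tcp [ 0.6162 -0.1265  0.0414] phi -175.28 tilt 0.93 q [  5.6  25.9 -16.2  -1.1 -48.3  -0.2] w 0.0084 F [ 0.2  0.7 -1.2] M [-0.17  0.09 -0.  ]
tool in disp [ 0.0007 -0.2814  0.0414]
```

{"api": "send_rows", "payload": {"plan": [[[0.001,0,0.07],[0,0,0]],[[0.002,0,0.14],[0,0,0]],[[0.003,-0.001,0.21],[0,0,0]],[[0.004,-0.001,0.27],[0,0,0]],[[0.005,-0.001,0.3],[0,0,0]]]}}

```text
time_s: 69.3
tcp_pos: [0.6127, -0.0806, 0.0414]
eef_rot: [30.5, 89.1, 125.3]
contact_force: [0.3, -0.7, -1.3]
gripper_width: 0.0085
```

```bash
python3 -c "
from h import *
plan([]); din()"
```

```text
t 69.3 tcp [ 0.6127 -0.0806  0.0414] phi -175.24 tilt 0.93 q [ 10.   25.  -17.8  -1.1 -47.6  -4.5] w 0.0085 F [ 0.3 -0.7 -1.3] M [-0.12  0.08  0.04]
tool in disp [ 0.0007 -0.2354  0.0414]
```

{"api": "send_rows", "payload": {"plan": [[[0.001,0,0.07],[0.005,0,0]],[[0.002,0,0.14],[0.005,0,0]],[[0.003,-0.001,0.21],[0.005,0,0]],[[0.004,-0.001,0.27],[0.005,0,0]],[[0.005,-0.001,0.33],[0.005,0,0]]]}}

```text
time_s: 69.8
tcp_pos: [0.6087, -0.0304, 0.0414]
eef_rot: [30.5, 89.1, 125.1]
contact_force: [-0.7, 0.5, -0.7]
gripper_width: 0.0077
```

```bash
python3 -c "
from h import *
plan([]); din()"
```

```text
t 69.8 tcp [ 0.6087 -0.0304  0.0414] phi -175.46 tilt 0.93 q [ 14.9  24.3 -19.   -1.2 -47.1  -9.5] w 0.0077 F [-0.7  0.5 -0.7] M [-0.16  0.03  0.02]
tool in disp [ 0.0005 -0.185   0.0414]
```

{"api": "send_rows", "payload": {"plan": [[[0.001,0,0.04],[0,0,0]],[[0.001,0,0.08],[0,0,0]],[[0.002,0,0.12],[0,0,0]],[[0.002,0,0.16],[0,0,0]],[[0.003,0,0.18],[0,0,0]]]}}

```text
time_s: 70.3
tcp_pos: [0.6065, -0.003, 0.0413]
eef_rot: [30.6, 89.1, 125.1]
contact_force: [-0.3, -0.4, -0.8]
gripper_width: 0.0084
```

```bash
python3 -c "
from h import *
plan([]); din()"
```

```text
t 70.3 tcp [ 0.6065 -0.003   0.0413] phi -175.44 tilt 0.93 q [ 17.6  24.1 -19.4  -1.2 -46.8 -12.2] w 0.0084 F [-0.3 -0.4 -0.8] M [-0.18  0.05 -0.04]
tool in disp [ 0.0004 -0.1575  0.0413]
```

{"api": "send_rows", "payload": {"plan": [[[0,0,0.03],[0,0,0]],[[0.001,0,0.05],[0,0,0]],[[0.001,0,0.07],[0,0,0]],[[0.001,0,0.09],[0,0,0]],[[0.001,0,0.1],[0,0,0]]]}}

```text
time_s: 70.8
tcp_pos: [0.6053, 0.0122, 0.0414]
eef_rot: [30.6, 89.1, 125.1]
contact_force: [-0.4, 0.3, -0.6]
gripper_width: 0.0082
```

```bash
python3 -c "
from h import *
plan([]); din()"
```

```text
t 70.8 tcp [0.6053 0.0122 0.0414] phi -175.43 tilt 0.93 q [ 19.   24.  -19.5  -1.2 -46.8 -13.6] w 0.0082 F [-0.4  0.3 -0.6] M [-0.09  0.1  -0.01]
tool in disp [ 0.0004 -0.1423  0.0414]
```

{"api": "send_rows", "payload": {"plan": [[[0,0,0.01],[0,0,0]],[[0,0,0.02],[0,0,0]],[[0,0,0.03],[0,0,0]],[[0,0,0.03],[0,0,0]],[[0,0,0.03],[0,0,0]]]}}

```text
time_s: 71.3
tcp_pos: [0.6044, 0.0149, 0.0413]
eef_rot: [39.4, 89.1, 133.9]
contact_force: [0.8, -8.8, -1.5]
gripper_width: 0.0084
```

```bash
python3 -c "
from h import *
plan([]); din()"
```

```text
t 71.3 tcp [0.6044 0.0149 0.0413] phi -175.45 tilt 0.89 q [ 19.4  24.  -19.6  -1.1 -46.8 -14. ] w 0.0084 F [ 0.8 -8.8 -1.5] M [-3.35 -0.19  0.02]
tool in disp [-0.0003 -0.1395  0.0413]
```

{"api": "send_rows", "payload": {"plan": [[[0,0,0],[0,0,0]],[[0,0,0],[0,0,0]],[[0,0,0],[0,0,0]],[[0,0,0],[0,0,0]],[[0,0,0],[0,0,0]]], "jaw": -0.2, "force": 20}}

```text
time_s: 71.8
tcp_pos: [0.6045, 0.0151, 0.0414]
eef_rot: [38.3, 89.1, 132.9]
contact_force: [-0.8, -0.1, -0.5]
gripper_width: 0.0345
```

{"api": "send_rows", "payload": {"plan": [[[-0.1,0,0],[0,0,0]],[[-0.25,0,0],[0,0,0]],[[-0.45,0,0],[0,0,0]],[[-0.65,0,0],[0,0,0]],[[-0.85,0,0],[0,0,0]]]}}

```text
time_s: 72.3
tcp_pos: [0.6057, 0.0138, 0.1701]
eef_rot: [38.2, 89.1, 132.8]
contact_force: [-0.6, 0.2, -0.5]
gripper_width: 0.0351
```

Run:
```python
from axle2 import *
plan([(.59,.12,.2,-163),(.585,.22,.2,-145),(.5825,.308,.19,-125),(.5825,.308,.12,-125),(.5825,.308,.079,-125)])
c=r.capture("scene"); save(c,"s3.png",(270,120,430,280),4); P=cloud(c)
e=r.trace(c,"axle")[0]; q=P[e["mask"]]; q=q[np.isfinite(q[:,0])]; print(e["score"],e["uv"])
d=q[:,:2]-[.595,.1539]; cc,ss=np.cos(DY),np.sin(DY); L=np.c_[cc*d[:,0]+ss*d[:,1],-ss*d[:,0]+cc*d[:,1],q[:,2]]
L=L[(L[:,1]<-.125)]; print(len(L),L.min(0).round(4),L.max(0).round(4),np.median(L,0).round(4))
```

```text
t 72.3 tcp [0.6057 0.0138 0.1701] phi -175.43 tilt 0.89 q [ 19.2  16.5 -11.5  -0.9 -62.3 -14.2] w 0.0351 F [-0.6  0.2 -0.5] M [ 0.03 -0.03  0.  ]
   (0.59, 0.12, 0.2, -163) shift [-0.19, 0.05, 0.717] turn [-0.276, 0.017, -0.011]
   (0.585, 0.22, 0.2, -145) shift [0.0, -0.163, 0.647] turn [-0.4, 0.0, 0.0]
   (0.5825, 0.308, 0.19, -125) shift [0.067, -0.323, 0.49] turn [-0.444, 0.0, 0.0]
   (0.5825, 0.308, 0.12, -125) shift [0.467, 0.0, 0.0] turn [0.0, 0.0, 0.0]
   (0.5825, 0.308, 0.079, -125) shift [0.273, 0.0, 0.0] turn [0.0, 0.0, 0.0]
0.72 [324.3, 242.9]
107 [-0.0277 -0.1709  0.0026] [ 0.0242 -0.1251  0.0639] [ 0.0005 -0.1623  0.0562]
```

View pics/s3.png

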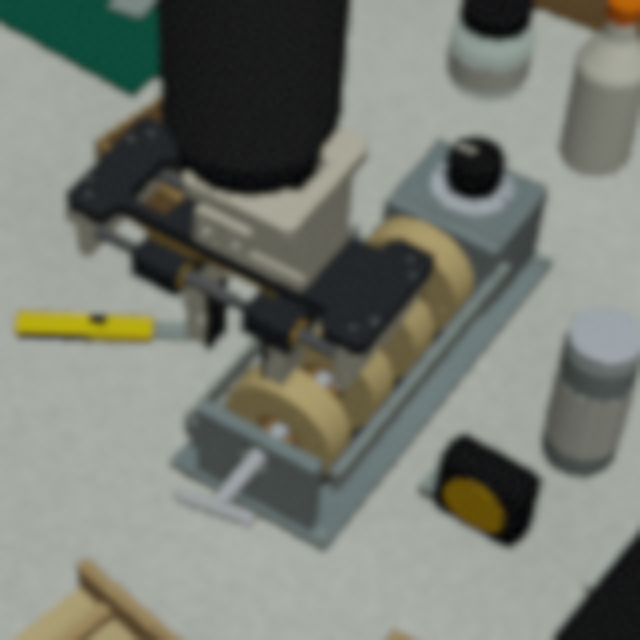

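The axle is home: the T bar centre is about -0.166 in the dispenser frame and it passes through the near eye and the bores, at crop (280,430). Now the knob goes up 120°.

{"api": "send_rows", "payload": {"plan": [[[-0.1,0.01,0.14],[-0.1,0.017,-0.011]],[[-0.19,0.02,0.28],[-0.2,0.017,-0.011]],[[-0.19,0.03,0.44],[-0.276,0.017,-0.011]],[[-0.19,0.05,0.6],[-0.276,0.017,-0.011]],[[-0.19,0.05,0.717],[-0.276,0.017,-0.011]]], "jaw": 0.5}}

```text
time_s: 72.9
tcp_pos: [0.5919, 0.1218, 0.2035]
eef_rot: [-96.4, 89.5, 10.7]
contact_force: [0.1, -0.1, 0.3]
gripper_width: 0.0649
```

{"api": "send_rows", "payload": {"plan": [[[0,-0.03,0.13],[-0.1,0,0]],[[0,-0.06,0.26],[-0.2,0,0]],[[0,-0.1,0.4],[-0.3,0,0]],[[0,-0.14,0.54],[-0.4,0,0]],[[0,-0.163,0.647],[-0.4,0,0]]]}}

```text
time_s: 73.4
tcp_pos: [0.5867, 0.223, 0.2031]
eef_rot: [-116.0, 89.6, 9.1]
contact_force: [-0.3, -0.2, -0.1]
gripper_width: 0.0655
```

{"api": "send_rows", "payload": {"plan": [[[0.02,-0.08,0.12],[-0.1,0,0]],[[0.04,-0.16,0.24],[-0.2,0,0]],[[0.06,-0.24,0.37],[-0.3,0,0]],[[0.067,-0.323,0.49],[-0.4,0,0]],[[0.067,-0.323,0.49],[-0.444,0,0]]]}}

```text
time_s: 73.9
tcp_pos: [0.5838, 0.3134, 0.1921]
eef_rot: [-139.4, 89.6, 5.8]
contact_force: [0.6, -0.9, -1.1]
gripper_width: 0.0658
```

Run:
```python
from h import *
plan([(.5825,.308,.12,-125),(.5825,.308,.079,-125)])
for n in ("scene","top"):
    print(n,pointer(r.capture(n))[0])
```

```text
t 73.9 tcp [0.5838 0.3134 0.1921] phi -124.77 tilt 0.39 q [ 45.2  20.2  -3.7   0.3 -65.9   9.9] w 0.0658 F [ 0.6 -0.9 -1.1] M [-0.1   0.2   0.01]
   (0.5825, 0.308, 0.12, -125) shift [0.48, 0.037, -0.011] turn [0.005, -0.007, 0.006]
   (0.5825, 0.308, 0.079, -125) shift [0.273, 0.0, 0.0] turn [0.0, 0.0, 0.0]
scene 166.2
top -6.5
```

{"api": "send_rows", "payload": {"plan": [[[0.12,0.037,-0.011],[0.005,-0.007,0.006]],[[0.24,0.037,-0.011],[0.005,-0.007,0.006]],[[0.38,0.037,-0.011],[0.005,-0.007,0.006]],[[0.48,0.037,-0.011],[0.005,-0.007,0.006]],[[0.48,0.037,-0.011],[0.005,-0.007,0.006]]]}}

```text
time_s: 74.5
tcp_pos: [0.5813, 0.3048, 0.1179]
eef_rot: [70.7, 89.7, -144.6]
contact_force: [-0.2, -0.2, 0.1]
gripper_width: 0.0657
```

{"api": "send_rows", "payload": {"plan": [[[0.08,0,0],[0,0,0]],[[0.16,0,0],[0,0,0]],[[0.23,0,0],[0,0,0]],[[0.27,0,0],[0,0,0]],[[0.27,0,0],[0,0,0]]]}}

```text
time_s: 75.0
tcp_pos: [0.5806, 0.3042, 0.0762]
eef_rot: [72.5, 89.6, -142.8]
contact_force: [0.5, -0.9, 0.5]
gripper_width: 0.0654
```

{"api": "send_rows", "payload": {"plan": [[[0,0,0],[0,0,0]],[[0,0,0],[0,0,0]],[[0,0,0],[0,0,0]],[[0,0,0],[0,0,0]],[[0,0,0],[0,0,0]]], "jaw": -1, "force": 40}}

```text
time_s: 75.5
tcp_pos: [0.583, 0.3074, 0.0769]
eef_rot: [-44.1, 89.9, 100.6]
contact_force: [7.0, 8.9, -6.8]
gripper_width: 0.0391
```

Run:
```python
from h import *
plan([])
```

```text
t 75.5 tcp [0.583  0.3074 0.0769] phi -125.33 tilt 0.07 q [ 44.7  25.6 -11.4  -0.1 -53.   10. ] w 0.0391 F [ 7.   8.9 -6.8] M [ 2.93 -2.3  -0.06]
```

{"api": "send_rows", "payload": {"plan": [[[0,0,0],[0.16,0,0]],[[0,0,0],[0.32,0,0]],[[0,0,0],[0.48,0,0]],[[0,0,0],[0.64,0,0]],[[0,0,0],[0.64,0,0]]]}}

```text
time_s: 76.0
tcp_pos: [0.5823, 0.307, 0.0769]
eef_rot: [45.9, 89.9, 161.6]
contact_force: [-1.1, -0.9, 0.9]
gripper_width: 0.0395
```

{"api": "send_rows", "payload": {"plan": [[[0,0,0],[0.16,0,0]],[[0,0,0],[0.32,0,0]],[[0,0,0],[0.48,0,0]],[[0,0,0],[0.64,0,0]],[[0,0,0],[0.64,0,0]]]}}

```text
time_s: 76.5
tcp_pos: [0.5813, 0.3069, 0.0769]
eef_rot: [86.3, 89.8, 173.3]
contact_force: [-5.4, 0.3, 2.9]
gripper_width: 0.0396
```

{"api": "send_rows", "payload": {"plan": [[[0,0,0],[0.16,0,0]],[[0,0,0],[0.32,0,0]],[[0,0,0],[0.48,0,0]],[[0,0,0],[0.64,0,0]],[[0,0,0],[0.64,0,0]]]}}

```text
time_s: 77.0
tcp_pos: [0.5803, 0.3072, 0.0769]
eef_rot: [112.6, 89.8, 170.9]
contact_force: [-6.5, 1.6, 1.7]
gripper_width: 0.0391
```

Run:
```python
from h import *
plan([(.583,.3075,.077,114.67)])
```

```text
t 77.0 tcp [0.5803 0.3072 0.0769] phi 148.28 tilt 0.24 q [ 44.8  25.6 -11.4  -0.2 -53.1 -76.3] w 0.0391 F [-6.5  1.6  1.7] M [0.76 2.55 0.04]
   (0.583, 0.3075, 0.077, 114.67) shift [-0.001, -0.014, 0.011] turn [0.747, -0.003, -0.004]
```

{"api": "send_rows", "payload": {"plan": [[[0,-0.005,0.004],[0.16,0,0]],[[0,-0.01,0.008],[0.32,0,0]],[[0,-0.014,0.011],[0.48,0,0]],[[0,-0.014,0.011],[0.64,0,0]],[[0,-0.014,0.011],[0.747,0,0]]]}}

```text
time_s: 77.5
tcp_pos: [0.5797, 0.3081, 0.0768]
eef_rot: [149.3, 89.5, 174.1]
contact_force: [-16.4, 4.7, 7.8]
gripper_width: 0.0393
```

Run:
```python
from h import *
plan([(.583,.3075,.077,114.67)])
c=r.capture("scene"); print(pointer(c)[:2])
```

```text
t 77.5 tcp [0.5797 0.3081 0.0768] phi 114.74 tilt 0.49 q [  44.7   25.7  -11.2   -0.5  -53.5 -109.7] w 0.0393 F [-16.4   4.7   7.8] M [2.   6.37 0.01]
   (0.583, 0.3075, 0.077, 114.67) shift [-0.001, -0.013, 0.018] turn [0.002, -0.009, -0.006]
(np.float64(-63.7), [37, 35, 34, 32, 29, 29, 34, 40, 45, 51, 55, 59, 59, 57, 52, 45, 37, 31, 29, 31, 37, 41, 42, 41, 39, 37, 37, 36, 36, 37, 37, 37, 37, 37, 37, 37])
```

{"api": "send_rows", "payload": {"plan": [[[0,0,0],[0,0,0]],[[0,0,0],[0,0,0]],[[0,0,0],[0,0,0]],[[0,0,0],[0,0,0]],[[0,0,0],[0,0,0]]], "jaw": 0.5}}

```text
time_s: 78.05
tcp_pos: [0.5801, 0.308, 0.0768]
eef_rot: [148.2, 89.5, 172.7]
contact_force: [-0.8, -0.1, -0.1]
gripper_width: 0.0653
```

{"api": "send_rows", "payload": {"plan": [[[-0.15,0,0],[0,0,0]],[[-0.35,0,0],[0,0,0]],[[-0.55,0,0],[0,0,0]],[[-0.75,0,0],[0,0,0]],[[-0.9,0,0],[0,0,0]]]}}

```text
time_s: 78.55
tcp_pos: [0.5819, 0.3079, 0.2141]
eef_rot: [138.1, 89.6, 162.6]
contact_force: [-0.3, 0.6, 0.4]
gripper_width: 0.0658
```

{"api": "send_rows", "payload": {"plan": [[[0,0,0],[0,0,0]],[[0,-0.3,-0.3],[0,0,0]],[[0,-0.6,-0.6],[0,0,0]],[[0,-0.8,-0.8],[0,0,0]],[[0,-0.9,-0.8],[0,0,0]]]}}

```text
time_s: 79.05
tcp_pos: [0.5266, 0.1326, 0.2138]
eef_rot: [139.7, 89.6, 164.3]
contact_force: [1.3, 0.3, 0.4]
gripper_width: 0.0655
```

Run:
```python
from axle2 import *
plan([])
c=r.capture("scene"); t=r.capture("top"); print("scene",pointer(c)[0],"top",pointer(t)[:2])
save(c,"s4.png",(270,120,430,280),4); P=cloud(c)
e=r.trace(c,"axle")[0]; q=P[e["mask"]]; q=q[np.isfinite(q[:,0])]
cc,ss=np.cos(DY),np.sin(DY)
def L(q): d=q[:,:2]-[.595,.1539]; return np.c_[cc*d[:,0]+ss*d[:,1],-ss*d[:,0]+cc*d[:,1],q[:,2]]
l=L(q); l=l[l[:,1]<-.125]; print("axle",e["score"],l.min(0).round(4),l.max(0).round(4))
P=P.reshape(-1,3); P=P[np.isfinite(P[:,0])]
for y in (.0795,.0265,-.0265,-.0795):
    a=dw(0,y); k=P[(np.hypot(P[:,0]-a[0],P[:,1]-a[1])<.06)&(P[:,2]<.12)]
    f=fit(k,roll,(*a,DY),z=.0515,zmin=.03); print("roll",L(np.array([[*f[0][:2],0]]))[0,:2].round(4),np.degrees(f[0][2]).round(1),f[1:])
for n,w in (("scene",cloud(c)),("top",cloud(t))):
    P=w.reshape(-1,3); q=P[(abs(P[:,0]-.3865)<.038)&(abs(P[:,1]-.233)<.038)&(P[:,2]>.02)&(P[:,2]<.055)]; print("core",n,len(q),q.mean(0).round(3))
```

```text
t 79.0 tcp [0.5266 0.1326 0.2138] phi 114.59 tilt 0.43 q [ 34.6   8.6 -16.1  -0.4 -65.6 -99.8] w 0.0655 F [1.3 0.3 0.4] M [ 0.04 -0.2   0.02]
scene 70.9 top (np.float64(102.4), [71, 70, 69, 67, 63, 62, 64, 67, 68, 66, 64, 61, 58, 57, 58, 59, 58, 58, 61, 66, 69, 68, 65, 64, 66, 70, 72, 73, 74, 74, 73, 74, 73, 72, 72, 71])
axle 0.61 [-0.0252 -0.1713  0.0011] [ 0.0253 -0.1255  0.0656]
roll [0.0008 0.078 ] 5.2 (np.float64(0.0026457172878136606), 470)
roll [-0.0004  0.025 ] 4.1 (np.float64(0.002468062008332685), 484)
roll [ 0.0001 -0.0278] 3.5 (np.float64(0.002573536227514288), 437)
roll [ 0.0082 -0.0794] 85.0 (np.float64(0.003873324110602125), 557)
core scene 84 [0.391 0.23  0.032]
core top 133 [0.385 0.231 0.034]
```

View pics/s4.png

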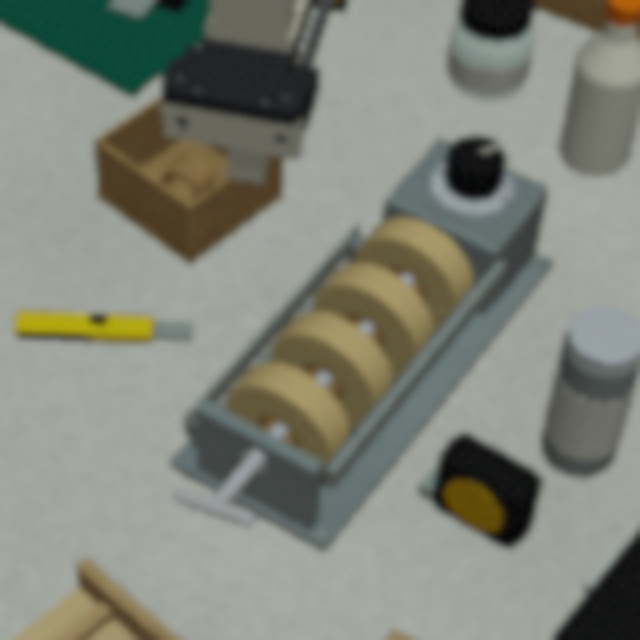

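The pointer estimate uses a slightly wrong knob centre. I'll redo it with each camera's own centre on the start, slack and current pictures, after clearing the arm from the top view.

{"api": "send_rows", "payload": {"plan": [[[0,-0.2,-0.1],[0,0,0]],[[0,-0.4,-0.2],[0,0,0]],[[0,-0.6,-0.2],[0,0,0]],[[0,-0.8,-0.2],[0,0,0]],[[0,-0.95,-0.2],[0,0,0]]]}}

```text
time_s: 79.7
tcp_pos: [0.561, -0.0095, 0.213]
eef_rot: [137.5, 89.6, 161.9]
contact_force: [0.5, 0.8, 0.5]
gripper_width: 0.0656
```

Run:
```python
from h import *
def ptr(c,k):
    K=c["mtx"]; Pm=c["pose"]; g=np.arange(-.022,.0221,.0005); X,Y=np.meshgrid(g,g)
    w=np.stack([X+k[0],Y+k[1],np.full_like(X,.1055)],-1); q=(w-Pm[:3,3])@Pm[:3,:3]
    u=q[...,0]/q[...,2]*K[0,0]+K[0,2]; v=q[...,1]/q[...,2]*K[1,1]+K[1,2]
    im=cv2.remap(c["color"].mean(2).astype(np.float32),u.astype(np.float32),v.astype(np.float32),cv2.INTER_CUBIC)
    R=np.hypot(X,Y); m=R<.0155; W=np.clip(im-np.median(im[m])-25,0,None)*m
    # keep the blob with the strongest response
    n,l=cv2.connectedComponents((W>0).astype(np.uint8)); b=max(range(1,n),key=lambda i:W[l==i].sum()); W=W*(l==b)
    mx,my=(W*X).sum()/W.sum(),(W*Y).sum()/W.sum(); C=np.cov(np.stack([X.ravel(),Y.ravel()]),aweights=W.ravel()); e,V=np.linalg.eigh(C)
    d=V[:,1]; d=d*np.sign(d@[mx,my]); return np.round([np.degrees(np.arctan2(my,mx)),np.degrees(np.arctan2(d[1],d[0])),mx*1e3,my*1e3,np.sqrt(e[1]/e[0])],1),im
c=r.capture("scene"); t=r.capture("top"); plan([])
def with_img(c,im): d=dict(c); d["color"]=im; return d
ks,kt=(.5842,.305),(.5795,.3086)
s0=cv2.imread("pics/scene0.png")[:,:,::-1]; t0=cv2.imread("pics/top0.png")[:,:,::-1]
s3=s0.copy(); s3[120:280,270:430]=cv2.resize(cv2.imread("pics/s3.png"),(160,160),interpolation=cv2.INTER_AREA)[:,:,::-1]
ims=[]
for nm,x,k in (("scene start",with_img(c,s0),ks),("scene slack",with_img(c,s3),ks),("scene now",c,ks),("top start",with_img(t,t0),kt),("top now",t,kt)):
    o,im=ptr(x,k); print(nm,"centroid ang, axis ang, cx, cy, aspect",o); ims.append(cv2.resize(np.clip(im,0,255).astype(np.uint8),(160,160)))
cv2.imwrite("pics/ptr.png",np.hstack(ims))
```

```text
t 79.8 tcp [ 0.5612 -0.0101  0.2126] phi 114.36 tilt 0.42 q [ 18.8  10.4 -14.1  -0.2 -65.9 -84.3] w 0.0656 F [-0.6  0.7 -0.2] M [ 0.06  0.01 -0.02]
scene start centroid ang, axis ang, cx, cy, aspect [61.4  3.6  4.7  8.6  1.4]
scene slack centroid ang, axis ang, cx, cy, aspect [ 153.8 -148.8   -9.6    4.7    1.2]
scene now centroid ang, axis ang, cx, cy, aspect [84.7 15.4  1.1 11.3  1.1]
top start centroid ang, axis ang, cx, cy, aspect [25.4 22.3  8.5  4.1  2. ]Traceback (most recent call last):
  File "<stdin>", line 19, in <module>
  File "<stdin>", line 9, in ptr
ValueError: max() iterable argument is empty
```

{"api": "send_rows", "payload": {"plan": [[[0,-0.2,-0.1],[0,0,0]],[[0,-0.4,-0.2],[0,0,0]],[[0,-0.6,-0.3],[0,0,0]],[[0,-0.8,-0.4],[0,0,0]],[[0,-0.95,-0.5],[0,0,0]]]}}

```text
time_s: 80.3
tcp_pos: [0.5521, -0.1716, 0.2118]
eef_rot: [144.0, 89.5, 168.4]
contact_force: [0.2, 0.5, 0.4]
gripper_width: 0.0658
```

{"api": "send_rows", "payload": {"plan": [[[0,-0.2,-0.1],[0,0,0]],[[0,-0.4,-0.2],[0,0,0]],[[0,-0.6,-0.3],[0,0,0]],[[0,-0.8,-0.4],[0,0,0]],[[0,-0.95,-0.5],[0,0,0]]]}}

```text
time_s: 80.8
tcp_pos: [0.5432, -0.3331, 0.2106]
eef_rot: [143.5, 89.5, 167.9]
contact_force: [0.1, 0.1, 0.4]
gripper_width: 0.0656
```

Run:
```python
from h import *
plan([])
c=r.capture("scene"); t=r.capture("top")
g=lambda im,x,y,w:cv2.resize(im[y:y+w,x:x+w],(390,390),interpolation=cv2.INTER_CUBIC)
t0=cv2.imread("pics/top0.png"); np.save("t_now.npy",t["color"])
cv2.imwrite("pics/knob2.png",np.hstack([g(t0,185,222,40),g(np.ascontiguousarray(t["color"][:,:,::-1]),185,222,40)]))
```

```text
t 80.8 tcp [ 0.5432 -0.3331  0.2106] phi 114.44 tilt 0.5 q [-14.   17.6  -4.7   0.  -68.1 -51.6] w 0.0656 F [0.1 0.1 0.4] M [ 0.01 -0.05  0.04]
```

View pics/knob2.png

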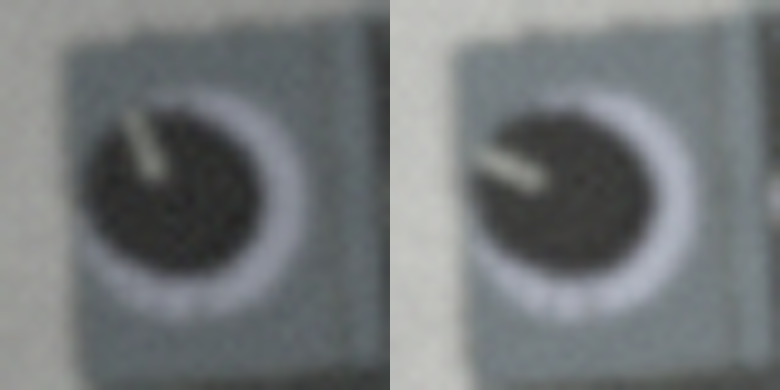

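The top view shows the pointer about 40° (2 clicks) back from where it started. The start was about 160° (8 clicks) from slack, so the knob is at click 6, and the no-slip 120° hand turn agrees. The axle, rolls and core are also in place, so I'm handing in.

```bash
python3 -c "
from h import *
print(r.close_job())"
```

```text
the job is handed in; nothing more can be done
None
```

I did the whole changeover and handed it in at about 81 s of the 210 s allowed; the hand-in gives no verdict.

- **Slack:** I backed the knob off until it hit a hard stop, with −0.97 N·m on the firm second grip.
- **Core and rolls:** The spent core is in the scrap box. All four cream rolls stand on the rails.
- **Axle:** It had been knocked aside while I was placing the rolls, so I located it again. It went through both eyes and all the rolls until it met the stop at about 9 N.
- **Drag:** Last, I turned the knob up 120° (six clicks) and moved the arm clear.

**Last checks**
- **T bar:** Its centre is about −0.166 m in the dispenser frame; fully home should be −0.165.
- **Rolls:** Three measure within 1 mm of the axle line. My fit failed on the roll nearest the near cheek, so I judged that one from the picture, where it stands on the rails with the axle through it.
- **Core:** Both cameras see it inside the box.
- **Bystanders:** None looked moved in the last pictures I viewed.
- **Knob:** The top view shows the pointer two clicks below its starting position, and the hand turned 119.9° with no sign of slip. My rough pointer angles at slack disagreed by about 11° between cameras (175° and 186°). Both still fit an eight-click start better than seven, so six clicks up now.

**Problems on the way**
- **TCP offset:** The fingertips sat about 25 mm further back than the stated TCP, so the first knob grip closed on nothing. I corrected for this afterwards.
- **Second axle grip:** I set the axle down and re-gripped it because I misread the finger width. During that the fingertips pressed the bench at about 24 N.

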